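Load the reagent caddy and clip its cover on

TASK

Take the reagent pack that leans in the sloped aluminium cradle and stand it upright, fully down, in the one free lane of the white reagent caddy, without dropping it, and let go. Then put the loose white cover on the caddy and press it down at its corners until all four clips have clicked over its edge and it sits flush on the rim. Do not disturb the other things on the bench.

Things in the scene. Friction and masses are not known exactly. Their poses are not given: they have to be found in the camera images.
- pack: Loose ivory reagent pack, 0.14-0.28 kg: block 100 (x) x 26 (y) x 52 mm (z) with a grip fin mid-top, 50 (x) x 14 mm thick (y), from z = 52 to 86 mm. Pinch the fin along y. Origin: centre of the underside; z up through the fin. Symmetric under a half turn about z. It starts in the cradle pitched 25 degrees about y: its z leans to the cradle's -x (robot's side), its +x end is higher.
- cradle: Fixed aluminium cradle holding the pack at the start; foot 130 x 70 mm. Its chute's floor rises 25 degrees towards its +x; the stop at the low end reaches 27 mm and the side cheeks 19 mm up the pack's height, so the fin is clear. Origin: centre of the foot's underside; z up.
- caddy: Fixed white open box, outside 116 (x) x 164 (y) x 97 mm high, walls 4, floor 5 mm. Three lanes along x, centred at y = -44, 0, +44 mm: slots 108 mm long, 30 mm wide, between ribs 25 mm high. Two hold fixed packs like the loose one. A pack that is home has its fin's top 6 mm below the rim. Origin: centre of the underside; z up.
- free_lane: Thin grey marking on the floor of the empty lane (any of the three). Origin at that lane's centre, on its floor (5 mm above the caddy's underside); axes parallel to the caddy's. A pack that is home has its origin here, within the slot's play (4 mm along x, 2 mm along y).
- caddy_mouth (a point): Centre of the caddy's mouth, at the height of the rim's top (97 mm above the caddy's underside); axes as the caddy's.
- cover: Loose white cover, 0.14-0.28 kg: plate 116 (x) x 164 (y) x 4 mm; below it four round-ended pins, diameter 11, length 20 mm, at x = +-45.5, y = +-71.3 mm (inside the caddy's mouth, play 3 mm along x, 1.2 along y); on top a rib handle in the middle, 70 (x) x 14 (y) x 34 mm high. Origin: centre, at the pins' tips; plate top z = 24, handle top 58 mm. Starts standing on its pins on the bench. Symmetric under a half turn.
- corner0 (a point): Pressing spot on the cover's plate top, marked by a grey disc 18 mm across, at x = +46 mm, y = +56 mm of the cover. With its clip home it is 4 mm above the rim.
- corner1 (a point): Pressing spot on the cover's plate top, marked by a grey disc 18 mm across, at x = +46 mm, y = -56 mm of the cover. With its clip home it is 4 mm above the rim.
- corner2 (a point): Pressing spot on the cover's plate top, marked by a grey disc 18 mm across, at x = -46 mm, y = +56 mm of the cover. With its clip home it is 4 mm above the rim.
- corner3 (a point): Pressing spot on the cover's plate top, marked by a grey disc 18 mm across, at x = -46 mm, y = -56 mm of the cover. With its clip home it is 4 mm above the rim.
- clip0 (a joint): Sprung clip outside the caddy's long wall at caddy x = +46, y = +84.8 mm, value = outward deflection (m, 0 to 0.008). Its round nose, diameter 12 mm, overhangs the rim's outer edge by 3.2 mm, axis 9.6 mm above the rim. The cover first rests on the noses, plate about 15 mm above the rim; a push of about 8 to 18 N on a corner springs it past the nose onto the rim, where the nose holds it (a neighbour may go down, or lift, with it).
- clip1 (a joint): Sprung clip outside the caddy's long wall at caddy x = +46, y = -84.8 mm, value = outward deflection (m, 0 to 0.008). Its round nose, diameter 12 mm, overhangs the rim's outer edge by 3.2 mm, axis 9.6 mm above the rim. The cover first rests on the noses, plate about 15 mm above the rim; a push of about 8 to 18 N on a corner springs it past the nose onto the rim, where the nose holds it (a neighbour may go down, or lift, with it).
- clip2 (a joint): Sprung clip outside the caddy's long wall at caddy x = -46, y = +84.8 mm, value = outward deflection (m, 0 to 0.008). Its round nose, diameter 12 mm, overhangs the rim's outer edge by 3.2 mm, axis 9.6 mm above the rim. The cover first rests on the noses, plate about 15 mm above the rim; a push of about 8 to 18 N on a corner springs it past the nose onto the rim, where the nose holds it (a neighbour may go down, or lift, with it).
- clip3 (a joint): Sprung clip outside the caddy's long wall at caddy x = -46, y = -84.8 mm, value = outward deflection (m, 0 to 0.008). Its round nose, diameter 12 mm, overhangs the rim's outer edge by 3.2 mm, axis 9.6 mm above the rim. The cover first rests on the noses, plate about 15 mm above the rim; a push of about 8 to 18 N on a corner springs it past the nose onto the rim, where the nose holds it (a neighbour may go down, or lift, with it).
- jar: Bystander: small capped jar, 48 mm across, 55 mm high. Origin under its centre.
- beaker: Bystander: clear beaker, 56 mm across, 60 mm high. Origin under its centre.
- tip_box: Bystander: grey box, 85 x 120 x 50 mm high. Origin under its centre.
- flask: Bystander: capped bottle, 52 mm across, 100 mm high. Origin under its centre.
- dish: Bystander: steel bowl, 100 mm across, 25 mm high. Origin under its centre.
- timer: Bystander: white slab-shaped bench timer, 50 x 70 x 22 mm high. Origin under its centre.
Mind the look-alikes: they are no part of the job. What is shaped like the pack but turquoise is not meant.

How it is judged (in metres and radians):
On the way:
1. the pack stands upright and fully down in the free lane, let go (horizontal distance between pack and free_lane below 0.009 m and z of pack in the frame of free_lane below 0.004 m and angle between pack's own z axis and vertical below 0.06 rad and angle between the x axis of pack and the x axis of caddy, either way round below 0.12 rad and contact force between pack and the fingers below 0.1 N and linear speed of pack below 0.03 m/s), for 0.2 s.
At the end, for the whole second after the job is handed in: Pack upright (0.06 rad) in the free lane, within 9 mm of its centre, under 4 mm above its floor; all four cover corner spots under 7.5 mm above the rim (4 mm when home, 19 mm when resting on the clips), cover centred within 7 mm; both at rest (horizontal distance between pack and free_lane below 0.009 m and z of pack in the frame of free_lane below 0.004 m and angle between pack's own z axis and vertical below 0.06 rad and angle between the x axis of pack and the x axis of caddy, either way round below 0.12 rad and z of each of corner0, corner1, corner2, corner3 in the frame of caddy_mouth below 0.0075 m and horizontal distance between cover and caddy_mouth below 0.007 m and linear speed of each of cover, pack below 0.02 m/s); the robot touches nothing.
It fails at once if the pack is dropped: it moves faster than 0.5 m/s while no finger holds it (linear speed of pack above 0.5 m/s and contact force between pack and the fingers below 0.05 N).
It fails at once if a bystander is pushed more than 40 mm from its place (distance of any of jar, beaker, tip_box, flask, dish, timer from where it was at the start of the episode above 0.04 m).
It also fails if it takes over 72 s, if anything falls off the work surface, if the arm or the gripper's body presses on something with over 40 N, if the wrist force passes 120 N, or if a joint passes its speed limit or range.

ROBOT

A 6-joint arm with a two-finger parallel gripper is mounted at the origin on the work surface. World frame = base frame: x ahead of the robot, y to its left, z up, the work surface at z = 0. Lengths are in m, angles in degrees, forces in N, time in s.
With the tool pointing down it reaches from about 0.25 to 0.725 m from the base axis. Payload 9.7 kg.
Tool frame: the origin (TCP) lies at the very end of the fingers, on their centre line; the grasp point (between the pads) lies 19 mm behind it; x points along the fingers, y is the direction in which the jaws open and shut, and the axes are right-handed (so a half turn about x gives the same grasp; the last joint's range is limited). The gripper opens to 85 mm and grips with 20 to 120 N. Pads are 22 mm wide; open, the fingers measure 114 mm over their backs; the gripper's body (76 mm by 85 mm) begins 54 mm behind the grasp point. The pads swing forward as they close: fully open they stand 13 mm farther back than shut.
Start: joints at [-65.718, 4.979, 10.078, 95.1, 0, 90], TCP at [0.226, -0.501, 0.231] pointing down, gripper open.
Joint ranges: [-179.16, 179.16], [-48.56, 103.87], [-65.8, 70.77], [-126.05, 130.52], [-82.76, 87.17], [-180, 180]. Speed limits (degrees/s): [127.2, 127.2, 147.25, 180, 180, 180].

INTERFACE

Orientations are given as [roll, pitch, yaw] about the fixed x, y, z axes, in that order (R = Rz(yaw) Ry(pitch) Rx(roll)).
In Python, from workcell import get_obs, cams, bot gives the robot as it stands.
- The arm moves only by the tool apply_moves, never from a script. Its argument "rows" is a list that holds one entry, the list of rows, each a list of 7 numbers: the shift along the tool's x, y, z in mm, then the turn, a rotation vector about the tool's x, y, z in rad, then the opening, from 0 (shut) to 1 (fully open). A call has 1 to 20 rows; each row is the pose to reach, as a shift and turn from the pose measured when the call began, along the tool's axes at that moment; what a row does not reach only later rows make up. A row lasts 1/10 s, in which the tool goes at most 50 mm and 8.59 degrees, less where a joint would pass 70% of its speed; a pose out of reach is approached as far as the arm can. A call with a gripper value outside its range is refused whole. The fingers move at their own pace and stop on an object; "newtons" is the grip in N (left out, the last holds). Time passes only in rows, so rows that repeat a pose let the fingers close. It gives the time, the measured TCP pose, the force and the opening at its end, in the units of the state.
- get_obs(): the state, without advancing time (a new reading comes with each control period).
- cams.camera(name): name is "scene" or "top"; returns a dict with "pixels" (480x640x3 uint8, red, green, blue), "range_z" (480x640 float32, m along the optical axis (not along the pixel's ray), 0 where there is no reading), "fx", "fy", "cx", "cy" (pixels), "D" ([k1, k2, p1, p2, k3] as OpenCV has them; the pictures are not rectified), "eye" and "attitude" of the camera in the world. Camera axes: x right, y up, looking along -z (the intrinsics and any distortion apply to the point x, -y, -z); pixel columns grow to the right and rows downward; lengths in m; the calibration is good to about 2 mm. A picture is of the moment at which its call begins.
- bot.job_done(): hands the job in, once; it reports no verdict.
Trained networks look in a picture, given as the dict that the camera call returned (one of the last four; its "shot" number tells which), for a name from the list of things; names that differ only in an ending like _2 or _b are one class to them, and where a whole thing is asked for, a point or a joint stands for the part that bears it (a point fixed in the world has none). Each returns a list of dicts, best first, with "confidence" (0 to 1); they miss things now and then, are a little off and sometimes report something else, mostly with a low value. They report only what shows in the picture. A call takes as long as a camera call. They do not tell look-alikes from the thing itself.
- cams.find_in(label, picture): "at" ([x, y, z] in m, in world coordinates, good to about 4 mm: the middle of the surface that is visible of it).
The state is a dict: "time": time; "q": joint angles; "qd": joint speeds; "joint_efforts": joint torques, N m; "ee_pos": TCP position; "tcp_rot": TCP orientation; "wrist_force": force on the tool from outside, world axes, zero at the start; "torque": the same for the moment, N m; "opening": finger opening in m.
Only numpy, scipy, OpenCV 4.12 (cv2) and the standard library are available. Lean on these libraries where they do the work, as an engineer would, in place of code of your own. Each camera call takes 0.05 s, during which the arm holds its last target.

## Working session

There is one attempt and no reset: what is moved stays moved. The work goes in short steps, Python scripts to look and compute and a tool call to move; the robot and the scene stay as the last step left them, time stands still between calls to the robot, and variables do not carry over. Pictures are saved under pics/ and viewed, and the job is handed in when it is done.

Besides the shell and the picture viewer there is one more tool, called after ">>>" as name(argument=value, ...) on one line, values as JSON. apply_moves: Moves the arm, as the interface text tells. Its arguments: {"type":"object","properties":{"rows":{"type":"array"},"newtons":{"type":"number"}},"required":["rows"]}

```bash
ls; mkdir -p pics
python3 - <<'E'
from workcell import get_obs, cams, bot
import cv2,pickle
o=get_obs(); print({k:(v if not hasattr(v,'round') else v) for k,v in o.items()})
for n in ("scene","top"):
    d=cams.camera(n); cv2.imwrite(f"pics/{n}0.png",d["pixels"][:,:,::-1]); pickle.dump(d,open(f"{n}0.pkl","wb"))
    print(n,{k:v for k,v in d.items() if k not in("pixels","range_z")})
    for l in ("pack","cradle","caddy","free_lane","cover","jar","beaker","tip_box","flask","dish","timer"):
        print(l,[( [round(float(x),4) for x in r["at"]],round(r["confidence"],2)) for r in cams.find_in(l,d)][:3])
E
```

```text
pics
{'time': 0.0, 'q': array([-6.57172259e+01,  5.01147423e+00,  1.00332647e+01,  9.50997941e+01,
       -1.02306862e-03,  9.00006028e+01]), 'qd': array([-0.01200372, -0.13728921,  0.00431075,  0.05878785, -0.00895581,
       -0.07978062]), 'joint_efforts': array([-2.11902698e-03, -5.20403802e+01,  4.64783335e+01,  1.71185372e-02,
       -1.11499257e-04, -6.74943621e-06]), 'ee_pos': array([ 0.22607969, -0.50112503,  0.23056883]), 'tcp_rot': array([-89.24796901,  89.92198967, 115.03420297]), 'wrist_force': array([0.15643557, 0.4848086 , 0.32737131]), 'torque': array([ 0.03674995, -0.01213312,  0.01898789]), 'opening': 0.0851650309368771}
scene {'fx': 482.40846618155143, 'fy': 482.40846618155143, 'cx': 317.65858106989015, 'cy': 234.91352485814565, 'D': array([-0.07017083,  0.        ,  0.        ,  0.        ,  0.        ]), 'eye': array([ 0.93517931, -0.53366231,  1.07262406]), 'attitude': array([35.82056485,  0.92549077, 35.63511741]), 'shot': 1}
pack [([0.452, 0.3225, 0.0913], 0.86), ([0.5861, 0.1981, 0.0252], 0.75), ([0.5926, 0.4292, 0.027], 0.67)]
cradle [([0.4833, 0.307, 0.0092]
[... 788 characters left out ...]
-0.12124661, -90.21205511]), 'shot': 2}
pack [([0.4201, -0.0021, 0.0231], 0.7), ([0.4454, 0.3232, 0.0988], 0.63), ([0.5828, 0.436, 0.0238], 0.61)]
cradle [([0.4714, 0.3064, 0.0097], 0.92)]
caddy [([0.574, 0.0014, 0.0409], 0.7)]
free_lane [([0.5673, 0.0434, 0.0095], 0.59)]
cover [([0.5481, -0.2837, 0.0265], 0.94), ([0.5774, 0.0077, 0.0392], 0.62)]
jar [([0.4246, 0.1199, 0.0564], 0.74)]
beaker [([0.4311, -0.1567, 0.0216], 0.84)]
tip_box [([0.7307, 0.1638, 0.0546], 0.67)]
flask [([0.7217, -0.1503, 0.0646], 0.91)]
dish [([0.7562, -0.0101, 0.0151], 0.61), ([0.7242, -0.1509, 0.0672], 0.33)]
timer [([0.4196, -0.0023, 0.0228], 0.95), ([0.4464, 0.3207, 0.0963], 0.6), ([0.5729, 0.0023, 0.0397], 0.42)]
```

View pics/scene0.png

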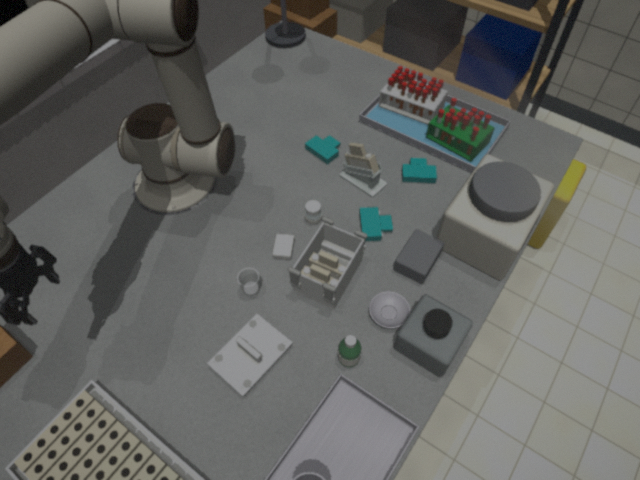

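View pics/top0.png

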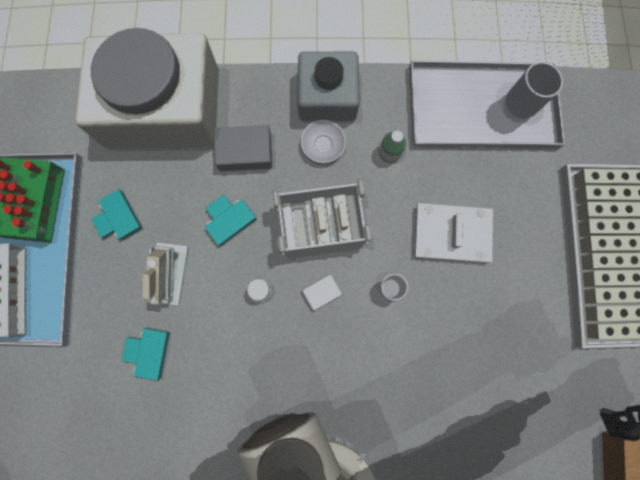

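The top view shows the caddy at about (322,216) with its free lane on the left (+y). The pack in its cradle is at (158,275), the cover at (455,234), the timer at (322,293) and the jar at (258,291). The turquoise look-alikes are at (115,215), (230,220) and (146,353). Next I fit poses from the depth clouds.

```bash
cat > h.py <<'E'
import numpy as np, cv2, pickle
from scipy.spatial.transform import Rotation as R
def cloud(d):
    K=np.array([[d["fx"],0,d["cx"]],[0,d["fy"],d["cy"]],[0,0,1]])
    v,u=np.mgrid[0:480,0:640]
    n=cv2.undistortPoints(np.stack([u,v],-1).reshape(-1,1,2).astype(float),K,d["D"]).reshape(480,640,2)
    z=d["range_z"]; 
    p=np.stack([n[...,0]*z,-n[...,1]*z,-z],-1)
    w=p@R.from_euler("xyz",d["attitude"],degrees=True).as_matrix().T+d["eye"]
    w[z<=0]=np.nan
    return w
def proj(d,P):
    K=np.array([[d["fx"],0,d["cx"]],[0,d["fy"],d["cy"]],[0,0,1]])
    q=(np.atleast_2d(P)-d["eye"])@R.from_euler("xyz",d["attitude"],degrees=True).as_matrix()
    q=q*[1,-1,-1]
    return cv2.projectPoints(q.reshape(-1,1,3),np.zeros(3),np.zeros(3),K,d["D"])[0].reshape(-1,2)
E
python3 - <<'E'
from h import *
for n in("top","scene"):
    d=pickle.load(open(n+"0.pkl","rb")); w=cloud(d)
    def box(x0,x1,y0,y1,z0,z1):
        return (w[...,0]>x0)&(w[...,0]<x1)&(w[...,1]>y0)&(w[...,1]<y1)&(w[...,2]>z0)&(w[...,2]<z1)
    b=box(.3,.36,-.3,.3,-.05,.05); print(n,"table z",np.nanmedian(w[b][:,2]),w[b][:,2].std())
    for nm,bb in (("cover",box(.45,.65,-.42,-.16,.012,.035)),("handle",box(.45,.65,-.42,-.16,.045,.075)),("caddyrim",box(.48,.66,-.11,.11,.085,.099)),("clips",box(.48,.66,-.12,.12,.101,.13))):
        p=w[bb]; r=cv2.minAreaRect(p[:,:2].astype(np.float32)*1000)
        print(nm,len(p),"z",np.median(p[:,2]).round(4),"rect",r, "mean",p.mean(0).round(4))
    im=d["pixels"][:,:,::-1]
    for nm,c in (("caddy",(.572,0,.05)),("pack",(.46,.32,.06))):
        u,v=proj(d,c)[0].astype(int); cv2.imwrite(f"pics/{n}_{nm}.png",cv2.resize(im[v-60:v+60,u-80:u+80],None,fx=5,fy=5,interpolation=cv2.INTER_CUBIC))
E
```

```text
top table z -0.00029252842573823656 0.0018991211188350268
cover 3760 z 0.0238 rect ((547.5895385742188, -289.5799865722656), (164.51339721679688, 118.67495727539062), 85.58711242675781) mean [ 0.5463 -0.2879  0.0239]
handle 279 z 0.0569 rect ((501.220458984375, -243.65301513671875), (51.991764068603516, 187.58169555664062), 45.90522003173828) mean [ 0.5442 -0.2836  0.0559]
caddyrim 1022 z 0.0935 rect ((566.5782470703125, 1.157318115234375), (117.21853637695312, 173.2463836669922), 7.381806373596191) mean [ 0.5701 -0.0131  0.0932]
clips 407 z 0.1109 rect ((566.3246459960938, -3.4756927490234375), (124.7389144897461, 182.8333740234375), 7.455340385437012) mean [ 0.5656 -0.0031  0.1107]
scene table z 0.0009127273604900843 0.002231283610654258
cover 3209 z 0.0241 rect ((524.8339233398438, -267.50445556640625), (203.25521850585938, 164.48358154296875), 85.90583038330078) mean [ 0.5482 -0.2915  0.0241]
handle 210 z 0.0567 rect ((501.6919860839844, -243.67654418945312), (50.458248138427734, 190.0946044921875), 44.97344970703125) mean [ 0.5454 -0.2854  0.0561]
caddyrim 851 z 0.0924 rect ((565.6807250976562, -3.7997665405273438), (117.77857971191406, 184.001953125), 7.265201091766357) mean [ 0.5656 -0.0088  0.0926]
clips 290 z 0.1106 rect ((564.7730712890625, -2.0909423828125), (125.84034729003906, 186.08602905273438), 7.889257431030273) mean [ 0.5704 -0.0149  0.1101]
```

View pics/top_caddy.png

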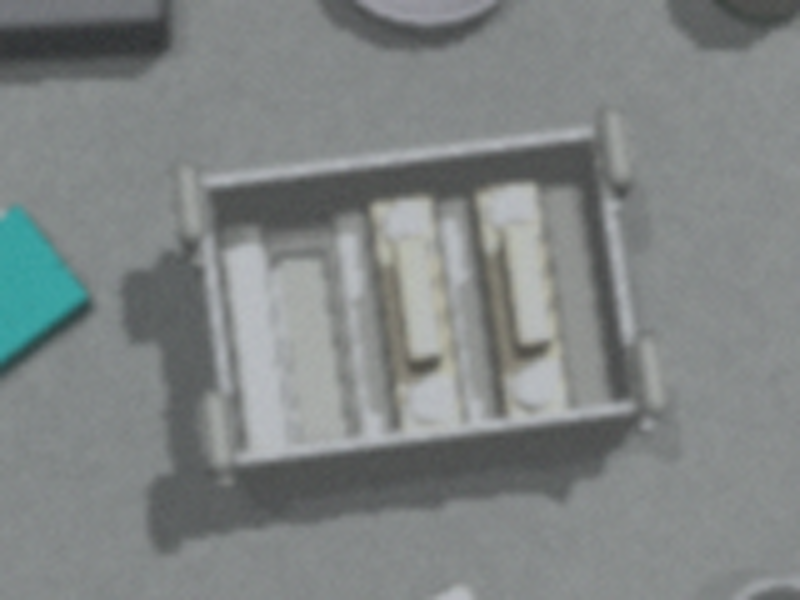

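View pics/top_pack.png

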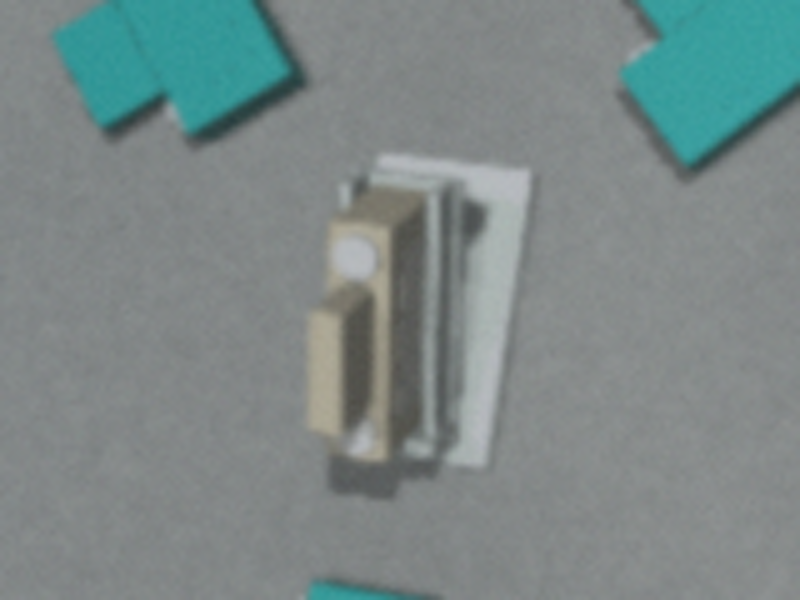

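View pics/scene_pack.png

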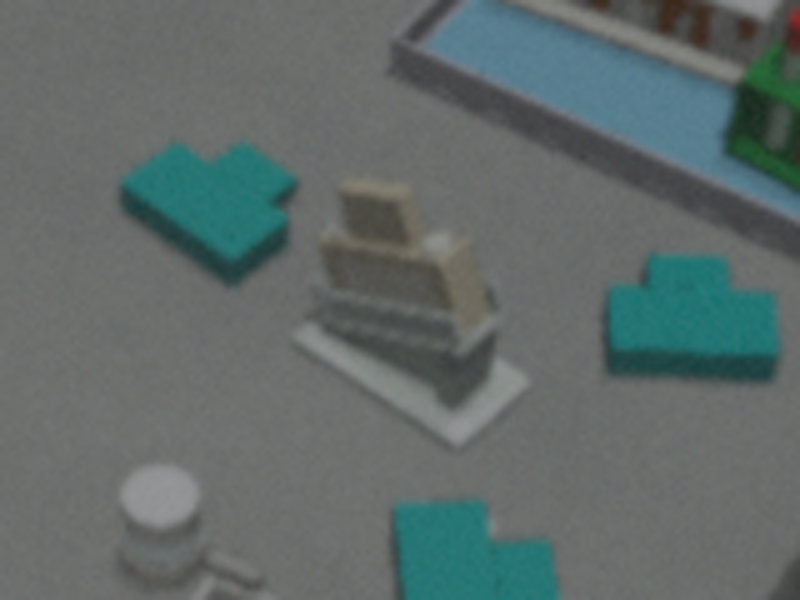

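View pics/scene_caddy.png

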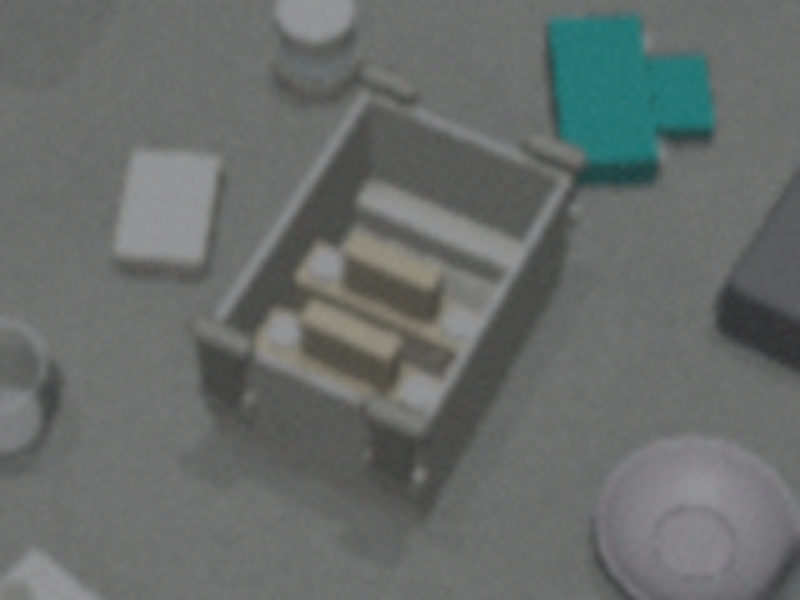

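```bash
cat >> h.py <<'E'
from scipy.optimize import least_squares
def bx(x0,x1,y0,y1,z0,z1): return (np.array([(x0+x1)/2,(y0+y1)/2,(z0+z1)/2]),np.array([x1-x0,y1-y0,z1-z0])/2)
def packb(y=0,z=0): return [bx(-50,50,y-13,y+13,z,z+52),bx(-25,25,y-7,y+7,z+52,z+86)]
def caddyb(free=44):
    b=[bx(-58,-54,-82,82,0,97),bx(54,58,-82,82,0,97),bx(-58,58,-82,-78,0,97),bx(-58,58,78,82,0,97),bx(-58,58,-82,82,0,5),
       bx(-54,54,-29,-15,5,30),bx(-54,54,15,29,5,30),bx(-54,54,59,78,5,30),bx(-54,54,-78,-59,5,30)]
    for y in(-44,0,44):
        if y!=free: b+=packb(y,5)
    return b
coverb=[bx(-58,58,-82,82,20,24),bx(-35,35,-7,7,24,58)]
def sdf(p,boxes):
    out=np.full(len(p),1e9)
    for c,h in boxes:
        q=np.abs(p-c)-h
        s=np.linalg.norm(np.maximum(q,0),axis=1)+np.minimum(q.max(1),0)
        out=np.minimum(out,s)
    return out
def fit(pts,boxes,x0,pitch=0,roll=0,freeang=False,margin=12,iters=3):
    """x0: x,y,z mm, yaw deg"""
    P=pts*1000; x=np.array(list(x0)+([pitch,roll] if freeang else []),float)
    def tf(x,Q):
        pi,ro=(x[4],x[5]) if freeang else (pitch,roll)
        return (Q-x[:3])@R.from_euler("xyz",[ro,pi,x[3]],degrees=True).as_matrix()
    for m in (margin*1.5,margin,margin*.6)[:iters]:
        Q=P[np.abs(sdf(tf(x,P),boxes))<m]
        s=least_squares(lambda x:sdf(tf(x,Q),boxes),x,loss="soft_l1",f_scale=1.5,diff_step=1e-4)
        x=s.x
    r=sdf(tf(x,Q),boxes)
    return x,len(Q),np.median(np.abs(r))
def crop(w,c,r,z0,z1):
    m=(np.hypot(w[...,0]-c[0],w[...,1]-c[1])<r)&(w[...,2]>z0)&(w[...,2]<z1)
    return w[m]
E
cat > f1.py <<'E'
from h import *
W={}
for n in("top","scene"):
    W[n]=cloud(pickle.load(open(n+"0.pkl","rb")))
W["both"]=np.concatenate([W["top"],W["scene"]])
for n,w in W.items():
    print(n,"caddy",fit(crop(w,(.568,0),.13,.004,.1),caddyb(),(568,0,0,7)))
    print(n,"cover",fit(crop(w,(.547,-.29),.12,.012,.07),coverb,(547,-290,0,-4.4)))
    p=crop(w,(.455,.315),.085,.03,.2)
    print(n,"pack",fit(p,packb(),(470,310,30,-5),pitch=-25,margin=8))
    print(n,"pack6",fit(p,packb(),(470,310,30,-5),pitch=-25,margin=8,freeang=True))
E
python3 f1.py
```

```text
top caddy (array([ 5.67127612e+02, -3.20048144e+00,  3.36016170e-01,  7.45707970e+00]), 5070, np.float64(0.5935819072277937))
top cover (array([ 547.39830625, -288.77811951,    1.24053345,   -4.64976255]), 4075, np.float64(0.9827093136105702))
top pack (array([462.15540678, 324.84886687,  45.04613027,  -9.87346626]), 1284, np.float64(1.157971137225716))
top pack6 (array([462.11272566, 319.65627362,  45.13526487,  -6.94998913,
       -25.74162095,  -6.78675063]), 1414, np.float64(1.6341715573599132))
scene caddy (array([569.18738759,  -1.84941179,   1.63307602,   7.40819926]), 3721, np.float64(0.7708170320524488))
scene cover (array([ 546.36741221, -287.73614997,    1.76686836,   -4.19896807]), 3443, np.float64(0.9948592226125861))
scene pack (array([467.34244083, 320.69840755,  33.48746043, -10.83754161]), 590, np.float64(2.0923033774510467))
scene pack6 (array([461.85021713, 319.39109681,  42.39213388,  -6.57896209,
       -23.56984457,  -7.22963752]), 715, np.float64(1.576591311067224))
both caddy (array([566.4652475 ,  -2.62263017,   0.63294246,   7.48691913]), 8790, np.float64(0.8659906484641589))
both cover (array([ 546.8362645 , -288.36042949,    1.53403983,   -4.37095035]), 7518, np.float64(1.006694308604116))
both pack (array([463.03322862, 323.17412409,  42.96235414, -11.83190782]), 1666, np.float64(1.483973863989526))
both pack6 (array([461.99084676, 319.92082987,  44.85740893,  -6.69288859,
       -25.33455504,  -6.65204726]), 2178, np.float64(1.6439226925148385))
```

```bash
cat > f2.py <<'E'
from h import *
import sys
W={}
for n in("top","scene"):
    W[n]=cloud(pickle.load(open(n+"0.pkl","rb")))
W["both"]=np.concatenate([W["top"],W["scene"]])
for n,w in W.items():
    # foot
    p=crop(w,(.475,.305),.09,.004,.016); r=cv2.minAreaRect(p[:,:2].astype(np.float32)*1000); print(n,len(p),"z",np.median(p[:,2]),r)
    x=np.array([462,320,45,-7.])
    for it in range(4):
        P=crop(w,(.455,.315),.1,.03,.2)
        q=(P*1000-x[:3])@R.from_euler("xyz",[0,-25,x[3]],degrees=True).as_matrix()
        P=P[(q[:,2]>31)&(np.abs(q[:,1])<20)&(np.abs(q[:,0])<58)]
        a=fit(P,packb(),x,pitch=-25,margin=6); x=a[0]
    print(n,"pack",a, len(P))
    print(n,"pack6",fit(P,packb(),x,pitch=-25,margin=6,freeang=True))
for n in("top","scene"):
    d=pickle.load(open(n+"0.pkl","rb"))
    im=cv2.resize(d["pixels"][:,:,::-1],None,fx=5,fy=5,interpolation=cv2.INTER_CUBIC)
    def draw(boxes,x,pitch,col):
        M=R.from_euler("xyz",[0,pitch,x[3]],degrees=True).as_matrix()
        for c,h in boxes:
            V=np.array([[i,j,k] for i in(-1,1) for j in(-1,1) for k in(-1,1)])
            uv=(proj(d,((c+V*h)@M.T+x[:3])/1000)+.5)*5
            for i in range(8):
                for j in range(i):
                    if np.abs(V[i]-V[j]).sum()==2: cv2.line(im,tuple(map(int,uv[i])),tuple(map(int,uv[j])),col,1,cv2.LINE_AA)
        u,v=(proj(d,np.array(x[:3])/1000)[0]*5).astype(int); return im[max(v-300,0):v+300,u-400:u+400]
    cv2.imwrite(f"pics/{n}_packfit.png",draw(packb(),x,-25,(0,0,255)))
    cv2.imwrite(f"pics/{n}_cadfit.png",draw(caddyb()[:4],(567.2,-2.6,.5,7.45),0,(0,0,255)))
E
python3 f2.py
```

```text
top 681 z 0.007469778885673906 ((480.4776611328125, 293.4217529296875), (170.11631774902344, 142.44070434570312), 19.15923500061035)
top pack (array([462.00563967, 326.35215378,  45.03522279,  -7.94158305]), 862, np.float64(0.7130788534120889)) 889
top pack6 (array([462.11890229, 325.3673165 ,  45.08435595,  -7.60175826,
       -25.23595561,  -1.19617207]), 862, np.float64(0.6899583093289765))
scene 520 z 0.0077349072792398665 ((482.0111389160156, 287.7142639160156), (176.52737426757812, 137.74981689453125), 23.661983489990234)
scene pack (array([462.30107527, 326.72889234,  45.23343079,  -6.89399645]), 448, np.float64(1.1998027627470655)) 458
scene pack6 (array([ 4.62201939e+02,  3.26524343e+02,  4.51950950e+01, -6.81473767e+00,
       -2.49126611e+01, -2.55883807e-01]), 448, np.float64(1.1915178199400422))
both 1201 z 0.007572870629182882 ((480.1670227050781, 291.61016845703125), (176.0009765625, 145.65933227539062), 19.15923500061035)
both pack (array([462.14337701, 326.46992204,  45.0757519 ,  -7.62673124]), 1308, np.float64(0.8620585381756491)) 1347
both pack6 (array([462.19799635, 325.75357529,  45.11854251,  -7.40409839,
       -25.16294899,  -0.85654986]), 1307, np.float64(0.8496607871757274))
```

View pics/top_packfit.png

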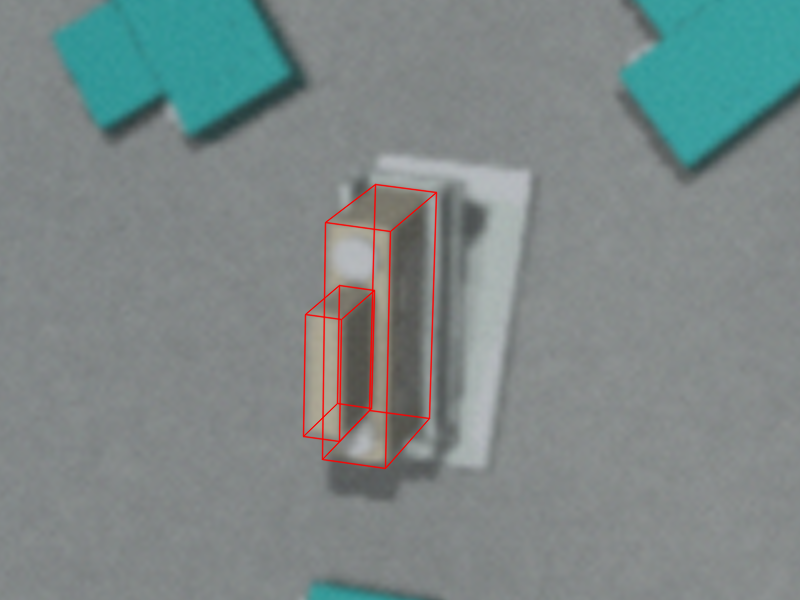

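View pics/scene_packfit.png

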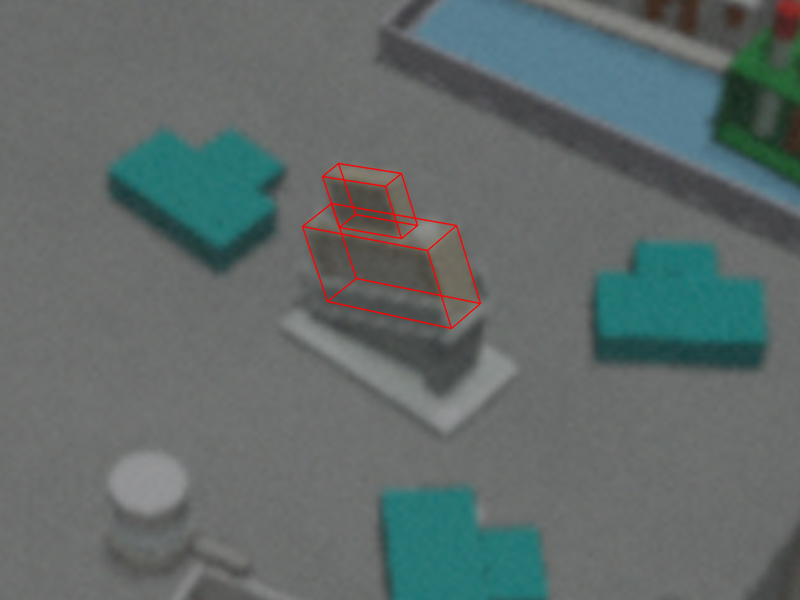

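View pics/top_cadfit.png

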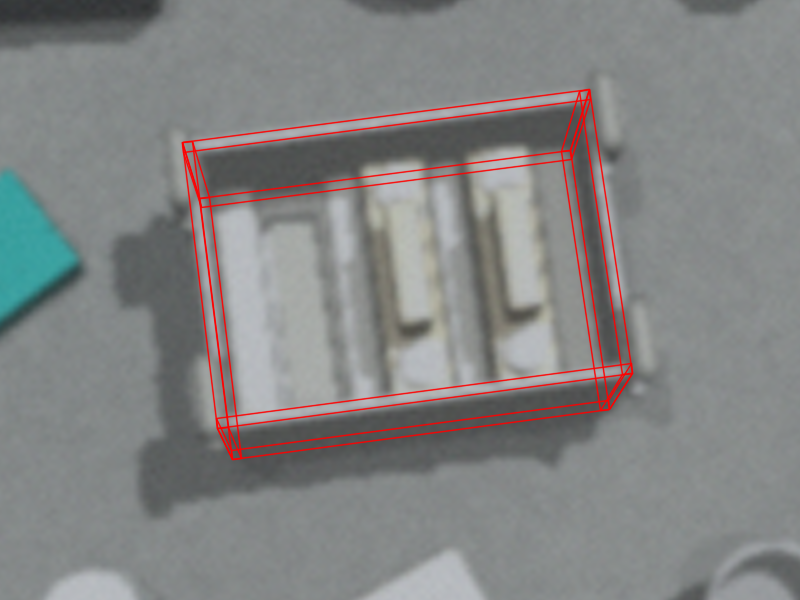

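The pack, caddy and cover models overlay well on both images. Next I work out the grasp targets.

```bash
cat >> h.py <<'E'
def toolR(pitch,yaw,flip=1):
    M=R.from_euler("xyz",[0,pitch,yaw],degrees=True).as_matrix()
    x=-M[:,2]; y=flip*M[:,1]; return np.stack([x,y,np.cross(x,y)],1)
def rel(o,pos_mm,Rt):
    Rn=R.from_euler("xyz",o["tcp_rot"],degrees=True).as_matrix()
    d=Rn.T@(np.array(pos_mm)-np.array(o["ee_pos"])*1000)
    rv=R.from_matrix(Rn.T@Rt).as_rotvec()
    return d.round(1),rv.round(4)
E
python3 - <<'E'
from h import *
from workcell import get_obs
o=get_obs()
print(R.from_euler("xyz",o["tcp_rot"],degrees=True).as_matrix().round(3))
x=np.array([462.1,326.3,45.1]);M=R.from_euler("xyz",[0,-25,-7.6],degrees=True).as_matrix()
for f in(1,-1):
    for h in (130,57):
        t=x+M@[0,0,h]; print(f,h,t.round(1),rel(o,t,toolR(-25,-7.6,f)))
    t=np.array([462,0,260]);print(rel(o,[380,250,260],toolR(0,0,f)))
E
```

```text
[[ 0.     0.411 -0.912]
 [ 0.    -0.912 -0.411]
 [-1.    -0.    -0.   ]]
1 130 [407.6 333.6 162.9] (array([  68.4, -686.4, -508.7]), array([-2.5323, -0.1604,  0.5614]))
1 57 [438.2 329.5  96.8] (array([ 134.5, -670.1, -534.9]), array([-2.5323, -0.1604,  0.5614]))
(array([ -28.7, -621.6, -449.2]), array([-2.7178e+00, -1.0000e-04, -0.0000e+00]))
-1 130 [407.6 333.6 162.9] (array([  68.4, -686.4, -508.7]), array([0.5475, 0.4249, 0.1214]))
-1 57 [438.2 329.5  96.8] (array([ 134.5, -670.1, -534.9]), array([0.5475, 0.4249, 0.1214]))
(array([ -28.7, -621.6, -449.2]), array([ 4.238e-01, -0.000e+00,  1.000e-04]))
```

>>> apply_moves(rows=[[[-29, -150, -110, 0.1, 0, 0, 1], [-29, -300, -220, 0.2, 0, 0, 1], [-29, -450, -330, 0.3, 0, 0, 1], [-29, -622, -449, 0.424, 0, 0, 1], [-29, -622, -449, 0.424, 0, 0, 1], [-29, -622, -449, 0.424, 0, 0, 1], [-29, -622, -449, 0.424, 0, 0, 1], [-29, -622, -449, 0.424, 0, 0, 1], [-29, -622, -449, 0.424, 0, 0, 1], [-29, -622, -449, 0.424, 0, 0, 1], [-29, -622, -449, 0.424, 0, 0, 1], [-29, -622, -449, 0.424, 0, 0, 1], [-29, -622, -449, 0.424, 0, 0, 1], [-29, -622, -449, 0.424, 0, 0, 1], [-29, -622, -449, 0.424, 0, 0, 1], [-29, -622, -449, 0.424, 0, 0, 1], [-29, -622, -449, 0.424, 0, 0, 1], [-29, -622, -449, 0.424, 0, 0, 1], [-29, -622, -449, 0.424, 0, 0, 1], [-29, -622, -449, 0.424, 0, 0, 1]]])

```text
time: 3.2
ee_pos: [0.3853, 0.031, 0.2598]
tcp_rot: [-88.6, 87.9, 94.5]
wrist_force: [-0.2, -0.6, 0.2]
opening: 0.0855
```

```bash
cat > go.py <<'E'
# usage: go.py x y z pitch yaw  -> shift/turn
import sys
from h import *
from workcell import get_obs
o=get_obs(); a=list(map(float,sys.argv[1:6]))
print("t",o["time"],"q",np.round(o["q"],1),"pos",np.round(np.array(o["ee_pos"])*1000,1),"F",np.round(o["wrist_force"],1),"T",np.round(o["torque"],2),"open",round(o["opening"]*1000,1))
print(rel(o,a[:3],toolR(a[3],a[4],-1)))
E
python3 go.py 407.6 333.6 162.9 -25 -7.6; python3 go.py 438.2 329.5 96.8 -25 -7.6
```

```text
t 3.2 q [  3.  -16.3  -6.3 100.1   2.1 179.9] pos [385.3  31.  259.8] F [-0.2 -0.6  0.2] T [-0.04  0.01 -0.04] open 85.5
(array([ 108. , -297.1,  -38.7]), array([0.1754, 0.4394, 0.0773]))
t 3.2 q [  3.  -16.3  -6.3 100.1   2.1 179.9] pos [385.3  31.  259.8] F [-0.2 -0.6  0.2] T [-0.04  0.01 -0.04] open 85.5
(array([ 173.9, -288.9,  -69.1]), array([0.1754, 0.4394, 0.0773]))
```

Joint 6 has reached its limit, so I'll use the half-turn equivalent of the grasp, with joint 6 turning back.

```bash
sed -i 's/,-1))/,1))/' go.py; python3 go.py 380 200 260 0 -7.6
```

```text
t 3.2 q [  3.  -16.3  -6.3 100.1   2.1 179.9] pos [385.3  31.  259.8] F [-0.2 -0.6  0.2] T [-0.04  0.01 -0.04] open 85.5
(array([   6.1, -168.9,   -3.8]), array([-2.9546, -0.0551,  0.0065]))
```

>>> apply_moves(rows=[[[1, -17, 0, -0.15, 0, 0, 1], [1, -34, 0, -0.3, 0, 0, 1], [2, -51, 0, -0.45, -0.01, 0, 1], [2, -68, 0, -0.6, -0.01, 0, 1], [3, -85, 0, -0.75, -0.01, 0, 1], [3, -102, 0, -0.9, -0.02, 0, 1], [4, -119, 0, -1.05, -0.02, 0, 1], [5, -136, -3, -1.2, -0.02, 0, 1], [6, -153, -3, -1.35, -0.03, 0, 1], [6, -169, -4, -1.5, -0.03, 0, 1], [6, -169, -4, -1.65, -0.03, 0, 1], [6, -169, -4, -1.8, -0.04, 0, 1], [6, -169, -4, -1.95, -0.04, 0, 1], [6, -169, -4, -2.1, -0.04, 0, 1], [6, -169, -4, -2.25, -0.05, 0, 1], [6, -169, -4, -2.4, -0.05, 0, 1], [6, -169, -4, -2.55, -0.05, 0, 1], [6, -169, -4, -2.7, -0.055, 0, 1], [6, -169, -4, -2.85, -0.055, 0, 1], [6, -169, -4, -2.95, -0.055, 0.006, 1]]])

```text
time: 5.2
ee_pos: [0.3801, 0.2001, 0.2601]
tcp_rot: [-169.2, 90.0, -176.7]
wrist_force: [-0.3, -0.8, -0.4]
opening: 0.0854
```

```bash
python3 go.py 407.6 333.6 162.9 -25 -7.6; python3 go.py 438.2 329.5 96.8 -25 -7.6
```

```text
t 5.2 q [ 27.8 -10.6  -1.6  99.    0.   35.3] pos [380.1 200.1 260.1] F [-0.3 -0.8 -0.4] T [ 0.04  0.02 -0.07] open 85.4
(array([ 97.2, 135.9,   9.8]), array([ 1.300e-03, -4.367e-01, -2.000e-04]))
t 5.2 q [ 27.8 -10.6  -1.6  99.    0.   35.3] pos [380.1 200.1 260.1] F [-0.3 -0.8 -0.4] T [ 0.04  0.02 -0.07] open 85.4
(array([163.3, 135.9,  40.7]), array([ 1.300e-03, -4.367e-01, -2.000e-04]))
```

>>> apply_moves(rows=[[[20, 30, 2, 0, -0.09, 0, 1], [40, 60, 4, 0, -0.18, 0, 1], [60, 90, 6, 0, -0.27, 0, 1], [80, 115, 8, 0, -0.36, 0, 1], [97, 136, 10, 0, -0.437, 0, 1], [97, 136, 10, 0, -0.437, 0, 1], [97, 136, 10, 0, -0.437, 0, 1], [97, 136, 10, 0, -0.437, 0, 1]]])

```text
time: 6.0
ee_pos: [0.4082, 0.3335, 0.1643]
tcp_rot: [0.1, 65.0, -7.4]
wrist_force: [0.6, 0.4, 1.1]
opening: 0.0859
```

```bash
python3 go.py 438.2 329.5 96.8 -25 -7.6
cat > snap.py <<'E'
import sys,pickle,cv2
from h import *
from workcell import cams
tag=sys.argv[1]; c=np.array(list(map(float,sys.argv[2:5]))); 
for n in sys.argv[5:] or ("scene","top"):
    d=cams.camera(n); pickle.dump(d,open(f"{n}{tag}.pkl","wb")); u,v=proj(d,c)[0].astype(int)
    im=cv2.resize(d["pixels"][:,:,::-1],None,fx=5,fy=5,interpolation=cv2.INTER_CUBIC)
    u=np.clip(u*5,400,2800);v=np.clip(v*5,300,2100)
    cv2.imwrite(f"pics/{n}{tag}.png",im[v-300:v+300,u-400:u+400]); print(n,u//5-80,v//5-60)
E
python3 snap.py _pre .43 .33 .11
```

```text
t 6.0 q [ 50.4 -14.  -18.6  71.5 -21.   55.4] pos [408.2 333.5 164.3] F [0.6 0.4 1.1] T [ 0.05  0.32 -0.01] open 85.9
(array([73.9, -0.1, -1.1]), array([ 0.0004,  0.0002, -0.0012]))
scene 275 88
top 68 225
```

View pics/scene_pre.png

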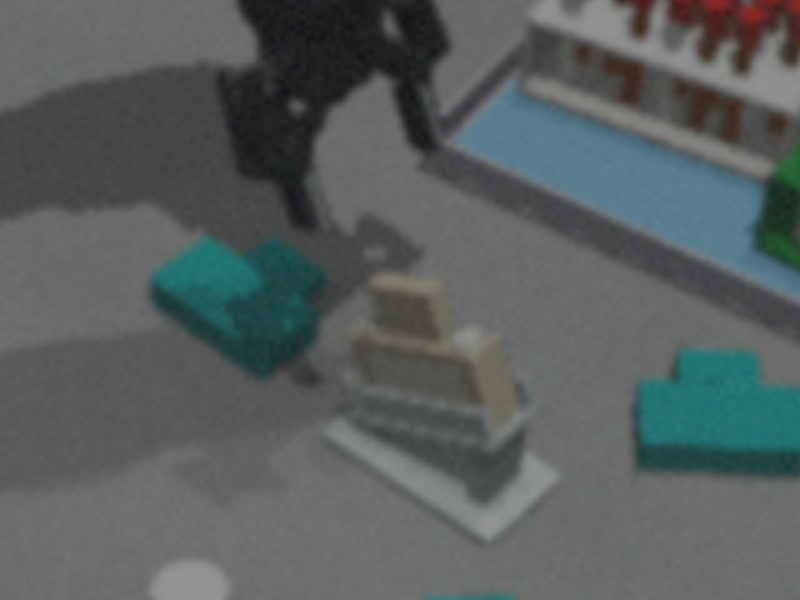

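View pics/top_pre.png

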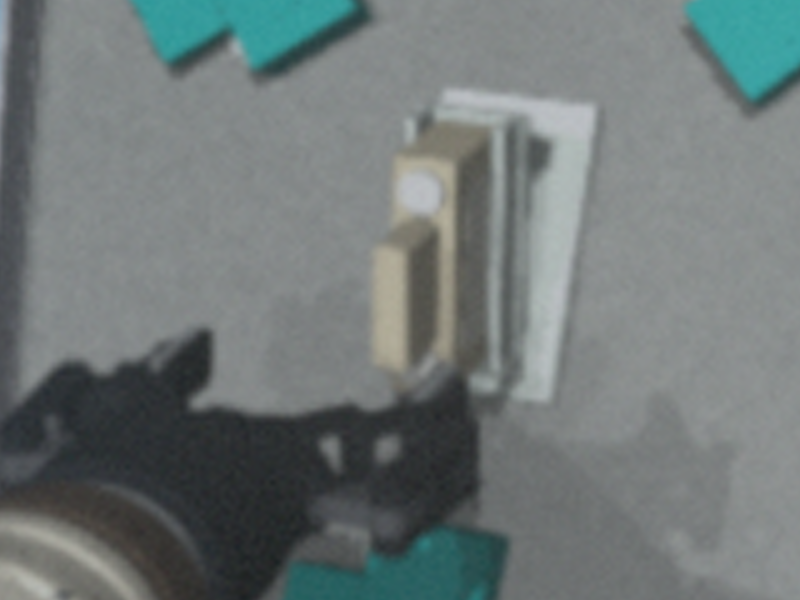

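Run:
```python
from h import *
from workcell import get_obs
o=get_obs(); Rn=R.from_euler("xyz",o["tcp_rot"],degrees=True).as_matrix()
for n in("top","scene"):
    d=pickle.load(open(n+"_pre.pkl","rb")); w=cloud(d)
    q=(w-o["ee_pos"])@Rn*1000
    m=(np.abs(q[...,1])<75)&(np.abs(q[...,2])<30)&(q[...,0]<2)&(q[...,0]>-45)
    p=q[m]; print(n,len(p),proj(d,o["ee_pos"]))
    for a in range(-45,5,6):
        s=p[(p[:,0]>=a)&(p[:,0]<a+6)]
        l=s[s[:,1]<0];r=s[s[:,1]>0]
        print(a,len(l),len(r),*( (np.percentile(k[:,1],[2,98]).round(1),np.percentile(k[:,2],[2,98]).round(1)) if len(k)>5 else () for k in(l,r)))
```

```text
top 209 [[135.5289351  295.34619354]]
-45 19 10 (array([-57.2, -44.3]), array([ 3.9, 11.3])) (array([41.7, 53.5]), array([-1.5, 10.5]))
-39 22 25 (array([-57.8, -43.8]), array([ 1.6, 11.4])) (array([41.6, 53.6]), array([-9.9, 10.6]))
-33 19 28 (array([-57.2, -42.9]), array([ 0.5, 11.3])) (array([41.8, 55.4]), array([-12. ,  10.9]))
-27 18 26 (array([-57. , -44.3]), array([-3.9, 11.2])) (array([41.7, 51.5]), array([-10.1,  11.2]))
-21 12 23 (array([-51.5, -43.7]), array([ 5.8, 11.3])) (array([40.9, 47.2]), array([-11. ,  10.1]))
-15 0 7 () (array([41.3, 42.7]), array([-7.4,  3.9]))
-9 0 0 () ()
-3 0 0 () ()
3 0 0 () ()
scene 157 [[350.89011925 130.10808329]]
-45 15 17 (array([-58.3, -44.5]), array([-5.5, 12.1])) (array([39.1, 59.2]), array([-13.6,  11.3]))
-39 16 16 (array([-58.3, -44.1]), array([-6.4, 10.4])) (array([41.1, 56.6]), array([-8.3,  9.7]))
-33 16 18 (array([-57.7, -44.1]), array([-7. , 11.9])) (array([41.5, 57.2]), array([-10.1,  12.4]))
-27 17 17 (array([-56.4, -43. ]), array([-5.9, 11.1])) (array([42.6, 57.3]), array([-11.7,  12.3]))
-21 7 12 (array([-48.8, -41.7]), array([ 2.9, 10.1])) (array([42.1, 54.7]), array([-8.4,  9.5]))
-15 4 2 () ()
-9 0 0 () ()
-3 0 0 () ()
3 0 0 () ()
```

>>> apply_moves(rows=[[[15, 0, 0, 0, 0, 0, 1], [30, 0, 0, 0, 0, 0, 1], [45, 0, -1, 0, 0, 0, 1], [60, 0, -1, 0, 0, 0, 1], [74, 0, -1, 0, 0, 0, 1], [74, 0, -1, 0, 0, 0, 0.6], [74, 0, -1, 0, 0, 0, 0.4], [74, 0, -1, 0, 0, 0, 0.3], [74, 0, -1, 0, 0, 0, 0.25]]], newtons=40)

```text
time: 7.0
ee_pos: [0.4389, 0.3297, 0.098]
tcp_rot: [0.3, 64.9, -7.3]
wrist_force: [-0.3, -0.4, -0.4]
opening: 0.0281
```

```bash
python3 go.py 438.2 329.5 96.8 -25 -7.6
python3 snap.py _g0 .43 .33 .11
```

```text
t 7.0 q [ 47.2 -11.3 -23.7  62.4 -20.2  52.1] pos [438.9 329.7  98. ] F [-0.3 -0.4 -0.4] T [ 0.04  0.36 -0.  ] open 28.1
(array([ 0.8, -0.3, -1.1]), array([-0.001 ,  0.0014, -0.0022]))
scene 275 88
top 68 225
```

View pics/scene_g0.png

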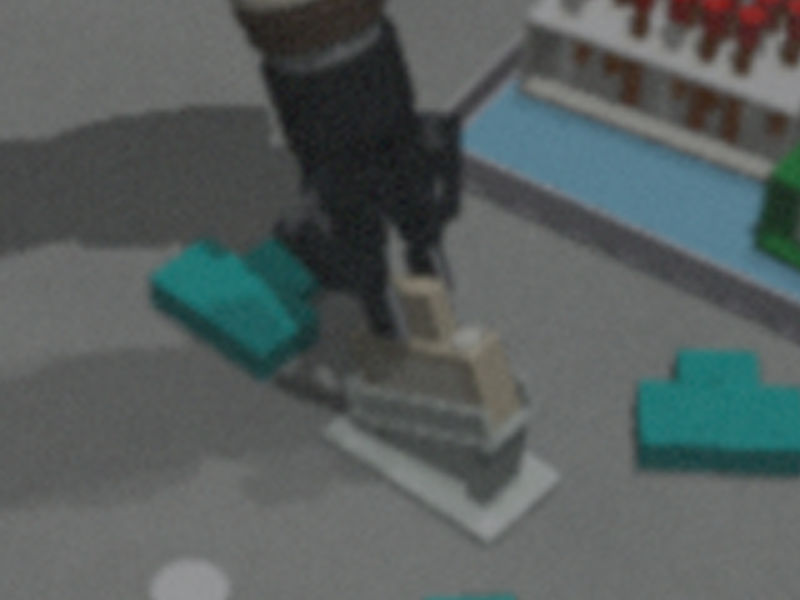

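View pics/top_g0.png

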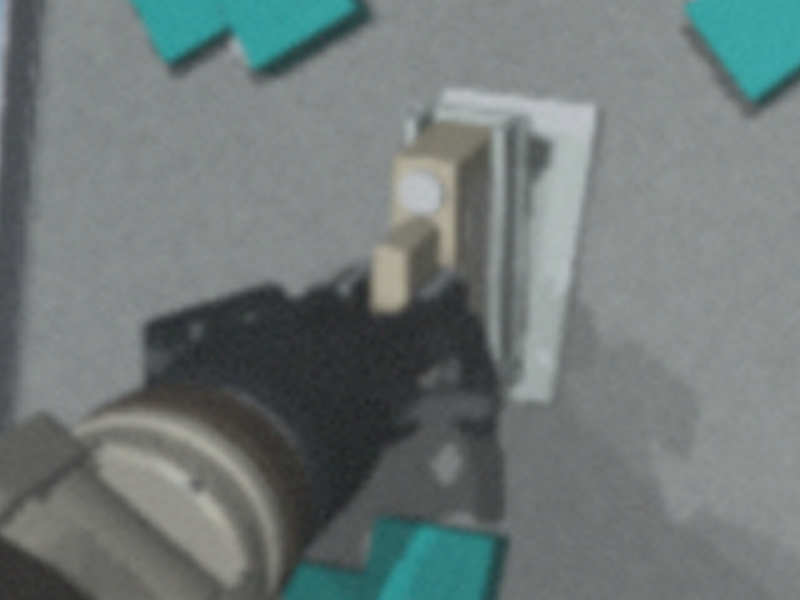

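The fin stands between the fingers, with its forward half visible at about (390,275) in the top crop. I'll close, then lift along the pack's own axis.

>>> apply_moves(rows=[[[1, 0, -1, 0, 0, 0, 0.18], [1, 0, -1, 0, 0, 0, 0.1], [1, 0, -1, 0, 0, 0, 0], [1, 0, -1, 0, 0, 0, 0], [1, 0, -1, 0, 0, 0, 0], [1, 0, -1, 0, 0, 0, 0]]], newtons=40)

```text
time: 7.7
ee_pos: [0.4382, 0.33, 0.0966]
tcp_rot: [0.4, 64.9, -7.2]
wrist_force: [-4.9, 1.8, 5.3]
opening: 0.013
```

>>> apply_moves(rows=[[[-4, 0, 0, 0, 0, 0, 0], [-8, 0, 0, 0, 0, 0, 0], [-13, 0, 0, 0, 0, 0, 0], [-19, 0, 0, 0, 0, 0, 0], [-26, 0, 0, 0, 0, 0, 0], [-34, 0, 0, 0, 0, 0, 0], [-42, 0, 0, 0, 0, 0, 0], [-50, 0, 0, 0, 0, 0, 0], [-58, 0, 0, 0, 0, 0, 0], [-65, 0, 0, 0, 0, 0, 0], [-70, 0, 0, 0, 0, 0, 0], [-70, 0, 0, 0, 0, 0, 0]]])

```text
time: 8.9
ee_pos: [0.4088, 0.3341, 0.1609]
tcp_rot: [0.5, 64.9, -7.1]
wrist_force: [-0.9, -0.1, -2.2]
opening: 0.0133
```

```bash
python3 go.py 400 260 290 0 7.5
python3 snap.py _g1 .43 .33 .11 scene
```

```text
t 8.9 q [ 50.4 -14.1 -19.   70.9 -21.   55.4] pos [408.8 334.1 160.9] F [-0.9 -0.1 -2.2] T [ 0.09  0.49 -0.07] open 13.3
(array([-116.7,  -74.1,   55.8]), array([-0.2592,  0.4361,  0.054 ]))
scene 275 88
```

View pics/scene_g1.png

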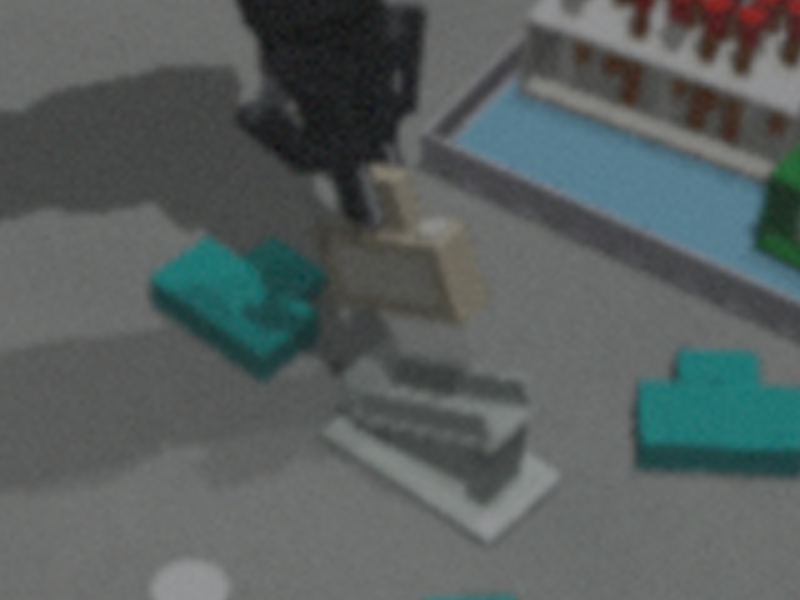

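Lifted cleanly. Now I bring it upright and up, then over the caddy.

>>> apply_moves(rows=[[[-15, -7, 7, 0, 0.03, 0, 0], [-30, -14, 14, -0.03, 0.08, 0.007, 0], [-45, -25, 20, -0.07, 0.14, 0.015, 0], [-60, -35, 27, -0.1, 0.2, 0.022, 0], [-75, -45, 34, -0.14, 0.26, 0.03, 0], [-90, -55, 41, -0.18, 0.32, 0.038, 0], [-105, -65, 48, -0.22, 0.38, 0.046, 0], [-113, -71, 53, -0.25, 0.42, 0.052, 0], [-117, -74, 56, -0.259, 0.436, 0.054, 0], [-117, -74, 56, -0.259, 0.436, 0.054, 0], [-117, -74, 56, -0.259, 0.436, 0.054, 0]]], newtons=60)

```text
time: 10.05
ee_pos: [0.4001, 0.2601, 0.2891]
tcp_rot: [-106.9, 90.0, -99.5]
wrist_force: [0.3, 0.0, -1.6]
opening: 0.013
```

```bash
python3 go.py 561.5 41 260 0 7.5;python3 snap.py _g2 .4 .26 .27
```

```text
t 10.05 q [ 33.1  -3.2   8.3 101.5  -0.   25.6] pos [400.1 260.1 289.1] F [ 0.3  0.  -1.6] T [-0.   -0.05 -0.01] open 13.0
(array([  29.2, -238.2,  131.6]), array([-0.001 , -0.0003,  0.0008]))
scene 253 53
top 76 237
```

View pics/scene_g2.png

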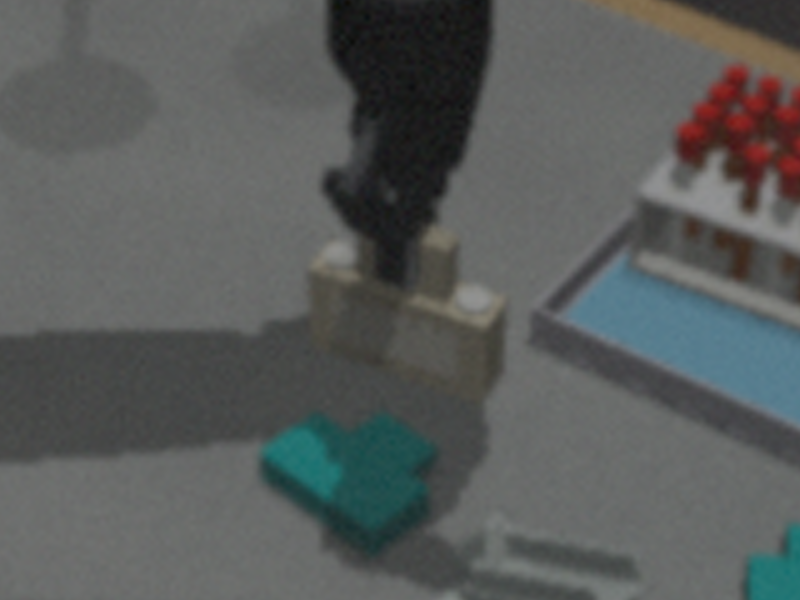

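>>> apply_moves(rows=[[[0, -15, 8, 0, 0, 0, 0], [0, -35, 19, 0, 0, 0, 0], [0, -60, 33, 0, 0, 0, 0], [5, -85, 47, 0, 0, 0, 0], [10, -110, 60, 0, 0, 0, 0], [14, -135, 75, 0, 0, 0, 0], [18, -160, 88, 0, 0, 0, 0], [22, -185, 102, 0, 0, 0, 0], [25, -210, 116, 0, 0, 0, 0], [28, -227, 125, 0, 0, 0, 0], [29, -238, 132, 0, 0, 0, 0], [29, -238, 132, 0, 0, 0, 0], [29, -238, 132, 0, 0, 0, 0]]])

```text
time: 11.45
ee_pos: [0.5613, 0.042, 0.2603]
tcp_rot: [-137.6, 90.0, -130.1]
wrist_force: [-1.0, -0.9, -1.5]
opening: 0.013
```

```bash
python3 go.py 561.5 41 260 0 7.5;python3 snap.py _g3 .56 .02 .2
```

```text
t 11.45 q [ 4.3  7.6 16.2 98.6 -0.  -3.2] pos [561.3  42.  260.3] F [-1.  -0.9 -1.5] T [-0.01 -0.02  0.02] open 13.0
(array([ 0.3, -1. ,  0. ]), array([-0.0001, -0.0006,  0.0005]))
scene 251 161
top 228 148
```

The pack is upright in the grip. Now I fit its pose in the hand and look at it over the caddy.

```bash
cat > f3.py <<'E'
from h import *
import sys
from workcell import get_obs
tag=sys.argv[1]
o=get_obs(); t=np.array(o["ee_pos"])*1000
Rn=R.from_euler("xyz",o["tcp_rot"],degrees=True).as_matrix()
W={n:cloud(pickle.load(open(n+tag+".pkl","rb"))) for n in("top","scene")}
W["both"]=np.concatenate([W["top"],W["scene"]])
for n,w in W.items():
    x=np.array([t[0],t[1],t[2]-57,7.5])
    for fa in(False,True):
        q=(w*1000-x[:3])@R.from_euler("xyz",[0,0,x[3]],degrees=True).as_matrix()
        m=(np.abs(q[...,0])<62)&(np.abs(q[...,1])<20)&(q[...,2]>-12)&(q[...,2]<95)
        m&=~((np.abs(q[...,0])<17)&(q[...,2]>49)) # fingers
        m&=~((q[...,2]>66)&(np.abs(q[...,1])>11))
        P=w[m]
        a=fit(P,packb(),x,margin=8,freeang=fa)
        xx=a[0]; print(n,fa,xx.round(2),a[1],round(a[2],2),"tcp-in-pack",(R.from_euler("z",-xx[3],degrees=True).apply(t-xx[:3])).round(1))
    c=fit(crop(w,(.567,-.003),.13,.004,.1),caddyb(),(567,-2.5,0,7.45)); print(n,"caddy",c[0].round(2),c[1],round(c[2],2))
E
python3 f3.py _g3
```

```text
top False [561.27  42.29 203.68   7.5 ] 0 nan tcp-in-pack [ 0.  0. 57.]
top True [561.27  42.29 203.68   7.5    0.     0.  ] 0 nan tcp-in-pack [ 0.  0. 57.]
top caddy [ 5.6706e+02 -3.3100e+00 -4.0000e-02  7.5500e+00] 749 0.44
scene False [560.22  43.24 204.44   7.62] 866 0.79 tcp-in-pack [ 0.9 -1.1 56.2]
scene True [5.6005e+02 4.3300e+01 2.0449e+02 7.6200e+00 2.5000e-01 1.6000e-01] 865 0.79 tcp-in-pack [ 1.1 -1.2 56.2]
scene caddy [565.51  -2.29   1.65   7.47] 3724 0.71
both False [560.22  43.24 204.44   7.62] 866 0.79 tcp-in-pack [ 0.9 -1.1 56.2]
both True [5.6005e+02 4.3300e+01 2.0449e+02 7.6200e+00 2.5000e-01 1.6000e-01] 865 0.79 tcp-in-pack [ 1.1 -1.2 56.2]
both caddy [565.67  -2.49   1.17   7.64] 4478 0.82
  return _methods._mean(a, axis=axis, dtype=dtype,
  ret = ret.dtype.type(ret / rcount)
```

View pics/scene_g3.png

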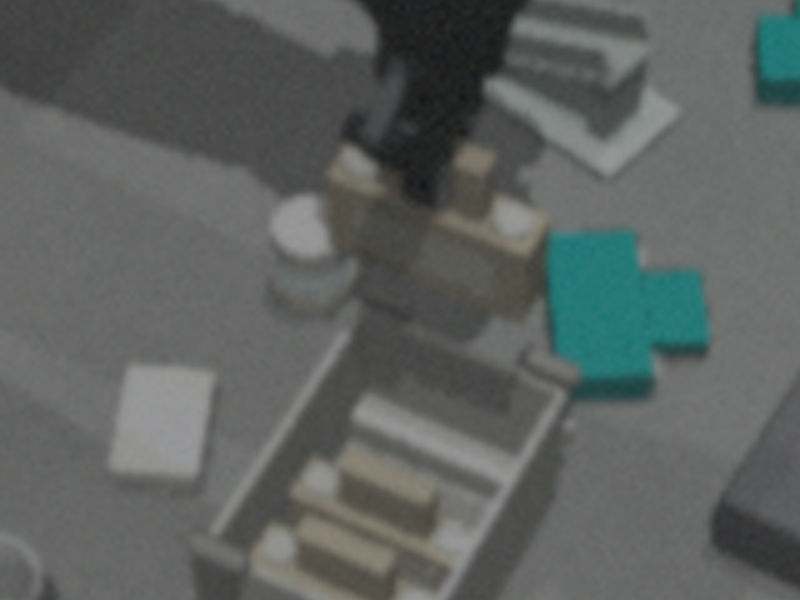

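View pics/top_g3.png

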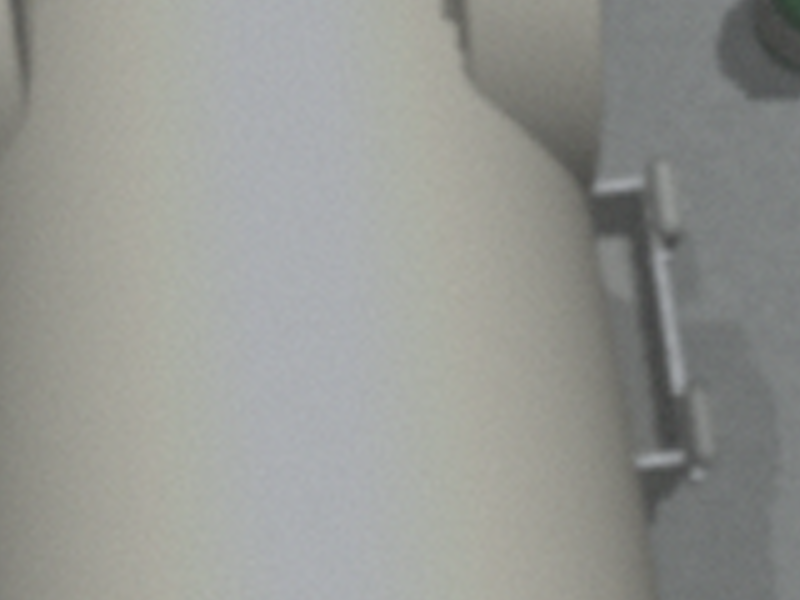

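Run:
```python
from h import *
d=pickle.load(open("scene_g3.pkl","rb"))
outs=[]
for cx in (565.5,568.5):
    im=cv2.resize(d["pixels"][:,:,::-1],None,fx=6,fy=6,interpolation=cv2.INTER_CUBIC)
    def draw(boxes,x,col):
        M=R.from_euler("xyz",[0,0,x[3]],degrees=True).as_matrix()
        for c,h in boxes:
            V=np.array([[i,j,k] for i in(-1,1) for j in(-1,1) for k in(-1,1)])
            uv=(proj(d,((c+V*h)@M.T+x[:3])/1000)+.5)*6
            for i in range(8):
                for j in range(i):
                    if np.abs(V[i]-V[j]).sum()==2: cv2.line(im,tuple(map(int,uv[i])),tuple(map(int,uv[j])),col,1,cv2.LINE_AA)
    draw(caddyb()[:4],(cx,-2.3,1.6,7.5),(0,0,255)); draw(caddyb()[9:],(cx,-2.3,1.6,7.5),(0,255,255))
    draw(packb(),(560.2,43.2,204.4,7.6),(0,255,0))
    outs.append(im[1100:1700,1720:2120])
cv2.imwrite("pics/ov.png",np.hstack(outs))
```

```text
(no output)
```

View pics/ov.png

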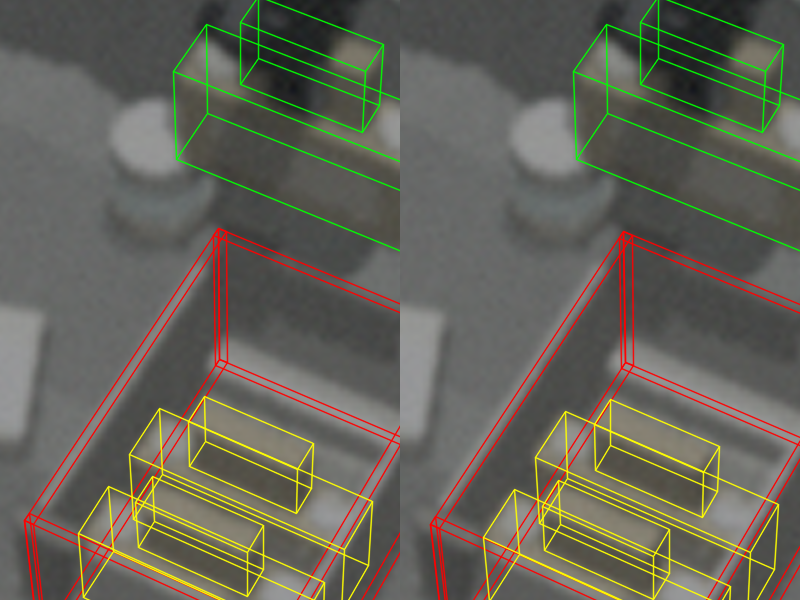

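The scene overlay fits at caddy x = 565.5. The relative correction is about −1.8 mm in y. I'll correct that and descend.

>>> apply_moves(rows=[[[0, -1, 0, 0, 0, 0, 0], [10, -1.8, 0, 0, 0, 0, 0], [25, -1.8, 0, 0, 0, 0, 0], [40, -1.8, 0, 0, 0, 0, 0], [55, -1.8, 0, 0, 0, 0, 0], [70, -1.8, 0, 0, 0, 0, 0], [85, -1.8, 0, 0, 0, 0, 0], [98, -1.8, 0, 0, 0, 0, 0], [108, -1.8, 0, 0, 0, 0, 0], [115, -1.8, 0, 0, 0, 0, 0], [120, -1.8, 0, 0, 0, 0, 0], [120, -1.8, 0, 0, 0, 0, 0], [120, -1.8, 0, 0, 0, 0, 0]]])

```text
time: 12.85
ee_pos: [0.5617, 0.0405, 0.1411]
tcp_rot: [-46.3, 90.0, -38.7]
wrist_force: [0.2, 0.7, -0.3]
opening: 0.0129
```

```bash
python3 go.py 561.5 40.2 62 0 7.5;python3 snap.py _g4 .56 .02 .1 scene
python3 - <<'E'
from h import *
w=cloud(pickle.load(open("scene_g4.pkl","rb")))
x=np.array([560.2,41.5,85,7.5])
for k in range(2):
    q=(w*1000-x[:3])@R.from_euler("xyz",[0,0,x[3]],degrees=True).as_matrix()
    m=(np.abs(q[...,0])<53)&(np.abs(q[...,1])<18)&(q[...,2]>20)&(q[...,2]<95)
    m&=~((np.abs(q[...,0])<17)&(q[...,2]>49)); m&=~((q[...,2]>66)&(np.abs(q[...,1])>11))
    a=fit(w[m],packb(),x,margin=8); x=a[0]; print(x.round(1),a[1:])
    print(fit(w[m],packb(),x,margin=8,freeang=True))
E
```

```text
t 12.85 q [ 4.1  5.9  1.  85.2 -0.  -3.4] pos [561.7  40.5 141.1] F [ 0.2  0.7 -0.3] T [ 0.03 -0.02  0.04] open 12.9
(array([79.1, -0.2, -0.3]), array([0.0008, 0.0006, 0.0006]))
scene 251 185
[560.4  41.7  85.2   7.6] (508, np.float64(0.821970298215045))
(array([ 5.61060995e+02,  4.18522088e+01,  8.50810088e+01,  7.61221605e+00,
       -9.62245616e-01,  5.54041240e-02]), 510, np.float64(0.8217530779964717))
[560.4  41.7  85.2   7.6] (504, np.float64(0.8254323293577013))
(array([ 5.61046982e+02,  4.18585408e+01,  8.50967729e+01,  7.59197175e+00,
       -9.47064418e-01,  7.43775443e-02]), 506, np.float64(0.8261931297240404))
```

View pics/scene_g4.png

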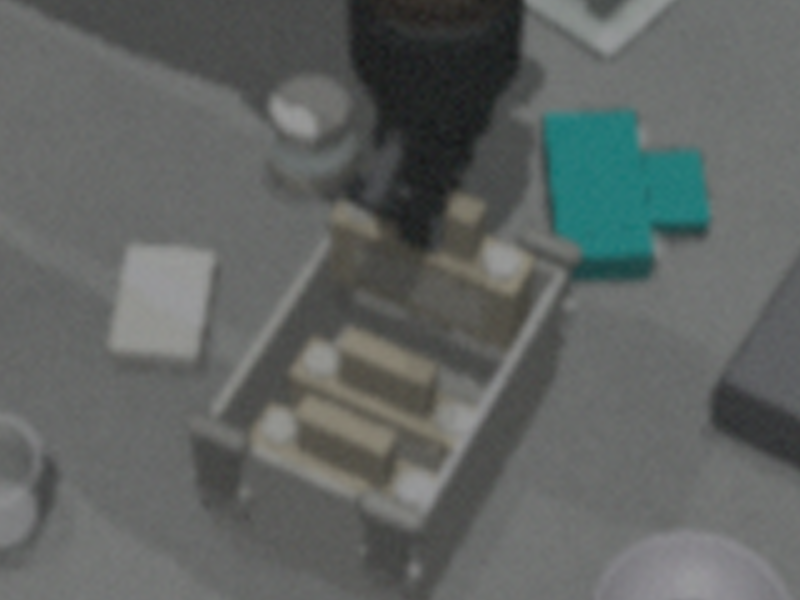

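The pack is in the mouth and aligned. I'll continue to the rib tops, then go slowly.

>>> apply_moves(rows=[[[10, -0.3, 0, 0, 0, 0, 0], [20, -0.3, 0, 0, 0, 0, 0], [30, -0.3, 0, 0, 0, 0, 0], [40, -0.3, 0, 0, 0, 0, 0], [46, -0.3, 0, 0, 0, 0, 0], [50, -0.3, 0, 0, 0, 0, 0], [53, -0.3, 0, 0, 0, 0, 0], [56, -0.3, 0, 0, 0, 0, 0], [59, -0.3, 0, 0, 0, 0, 0], [61, -0.3, 0, 0, 0, 0, 0]]])

```text
time: 13.9
ee_pos: [0.5619, 0.0401, 0.0802]
tcp_rot: [-30.1, 89.9, -22.5]
wrist_force: [1.0, 0.1, -0.6]
opening: 0.013
```

```bash
python3 go.py 561.5 40.2 62 0 7.5
```

```text
t 13.9 q [ 4.1  6.5 -5.  78.4 -0.  -3.4] pos [561.9  40.1  80.2] F [ 1.   0.1 -0.6] T [ 0.01 -0.01 -0.03] open 13.0
(array([18.2,  0.1, -0.5]), array([0.0007, 0.0011, 0.0006]))
```

>>> apply_moves(rows=[[[4, 0, 0, 0, 0, 0, 0], [8, 0, 0, 0, 0, 0, 0], [11, 0, 0, 0, 0, 0, 0], [13, 0, 0, 0, 0, 0, 0], [15, 0, 0, 0, 0, 0, 0], [16, 0, 0, 0, 0, 0, 0], [17, 0, 0, 0, 0, 0, 0], [17, 0, 0, 0, 0, 0, 0]]])

```text
time: 14.7
ee_pos: [0.5619, 0.0401, 0.0631]
tcp_rot: [-33.3, 89.9, -25.8]
wrist_force: [-0.4, 0.6, -0.6]
opening: 0.0128
```

```bash
python3 go.py 561.5 40.2 61 0 7.5
```

```text
t 14.7 q [ 4.1  6.8 -6.6 76.6 -0.  -3.4] pos [561.9  40.1  63.1] F [-0.4  0.6 -0.6] T [-0.    0.01 -0.01] open 12.8
(array([ 2.1,  0.1, -0.4]), array([0.0007, 0.001 , 0.0007]))
```

>>> apply_moves(rows=[[[1, 0, 0, 0, 0, 0, 0], [1.5, 0, 0, 0, 0, 0, 0], [2, 0, 0, 0, 0, 0, 0]]])

```text
time: 15.0
ee_pos: [0.5621, 0.0402, 0.0624]
tcp_rot: [-18.5, 89.9, -10.9]
wrist_force: [-5.6, -0.2, 12.4]
opening: 0.0132
```

```bash
python3 go.py 561.5 40.2 61 0 7.5
```

```text
t 15.0 q [ 4.1  6.8 -6.7 76.4 -0.  -3.4] pos [562.1  40.2  62.4] F [-5.6 -0.2 12.4] T [-0.04  1.12  0.01] open 13.2
(array([ 1.4,  0.1, -0.6]), array([0.0008, 0.0021, 0.0007]))
```

Floor contact at 12 N, with TCP z = 62.4, as expected for the pack being home. I'll ease off and open partway.

>>> apply_moves(rows=[[[-0.5, 0, 0, 0, 0, 0, 0], [-0.5, 0, 0, 0, 0, 0, 0.1], [-0.5, 0, 0, 0, 0, 0, 0.2], [-0.5, 0, 0, 0, 0, 0, 0.27], [-0.5, 0, 0, 0, 0, 0, 0.27], [-0.5, 0, 0, 0, 0, 0, 0.27], [-0.5, 0, 0, 0, 0, 0, 0.27]]])

```text
time: 15.7
ee_pos: [0.5621, 0.0401, 0.0629]
tcp_rot: [-18.4, 89.9, -10.9]
wrist_force: [-0.1, 0.0, 0.6]
opening: 0.0234
```

```bash
python3 go.py 561.5 40.2 61 0 7.5
```

```text
t 15.7 q [ 4.1  6.8 -6.6 76.5 -0.  -3.4] pos [562.1  40.1  62.9] F [-0.1  0.   0.6] T [-0.    0.02 -0.04] open 23.4
(array([ 1.9,  0.1, -0.6]), array([0.0008, 0.0021, 0.0007]))
```

Released. I'll withdraw straight up.

>>> apply_moves(rows=[[[-5, 0, 0, 0, 0, 0, 0.27], [-12, 0, 0, 0, 0, 0, 0.27], [-25, 0, 0, 0, 0, 0, 0.27], [-45, 0, 0, 0, 0, 0, 0.27], [-70, 0, 0, 0, 0, 0, 0.3], [-100, 0, 0, 0, 0, 0, 0.4], [-130, 0, -30, 0, 0, 0, 0.6], [-160, -10, -70, 0, 0, 0, 0.8], [-180, -50, -100, 0, 0, 0, 0.8], [-180, -100, -110, 0, 0, 0, 0.8], [-180, -150, -110, 0, 0, 0, 0.8], [-180, -200, -110, 0, 0, 0, 0.8], [-180, -230, -110, 0, 0, 0, 0.8]]])

```text
time: 17.0
ee_pos: [0.4826, -0.205, 0.2443]
tcp_rot: [-27.4, 89.8, -20.0]
wrist_force: [0.8, 0.6, -0.6]
opening: 0.0685
```

```bash
python3 snap.py _p .56 .02 .06; python3 go.py 546 -288 150 0 -4.4
python3 - <<'E'
from h import *
W={n:cloud(pickle.load(open(n+"_p.pkl","rb"))) for n in("top","scene")}
for n,w in W.items():
    c=fit(crop(w,(.567,-.003),.13,.004,.1),caddyb(99),(567,-3,0,7.45)); print(n,"caddy",c[0].round(2),c[1],round(c[2],2))
    x=np.array([561,41,5,7.5])
    q=(w*1000-x[:3])@R.from_euler("xyz",[0,0,x[3]],degrees=True).as_matrix()
    m=(np.abs(q[...,0])<50)&(np.abs(q[...,1])<18)&(q[...,2]>30)&(q[...,2]<95)
    a=fit(w[m],packb(),x,margin=8); print("pack",a[0].round(2),a[1:]); print(fit(w[m],packb(),x,margin=8,freeang=True)[0].round(2))
    c0=fit(crop(w,(.547,-.29),.12,.012,.07),coverb,(547,-288,0,-4.4)); print("cover",c0[0].round(2))
E
```

```text
scene 251 194
top 229 163
t 17.1 q [-23.1   1.6   7.9  96.1  -0.  -30.4] pos [ 482.8 -205.8  243.3] F [ 0.2  0.5 -0.9] T [ 0.01  0.06 -0.03] open 68.2
(array([ 93.6, -89.4,  52. ]), array([0.2044, 0.0025, 0.0013]))
top caddy [ 5.6713e+02 -3.1500e+00  2.3000e-01  7.4600e+00] 5193 0.63
pack [563.34  40.75   5.71   7.83] (583, np.float64(1.1816028633924276))
[ 5.636e+02  4.052e+01  5.680e+00  7.730e+00 -1.700e-01 -6.100e-01]
cover [ 547.26 -289.9     1.65   -4.58]
scene caddy [565.5   -2.32   1.78   7.43] 3713 0.73
pack [560.99  41.39   7.01   7.34] (480, np.float64(0.9879460117776682))
[5.6045e+02 4.2020e+01 7.1300e+00 7.2500e+00 5.4000e-01 6.9000e-01]
cover [ 546.32 -287.87    1.67   -4.08]
```

View pics/top_p.png

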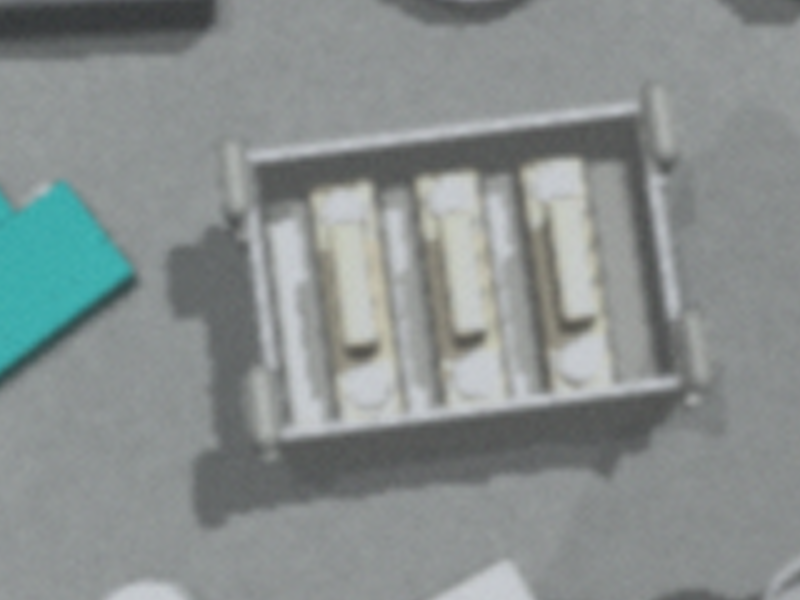

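View pics/scene_p.png

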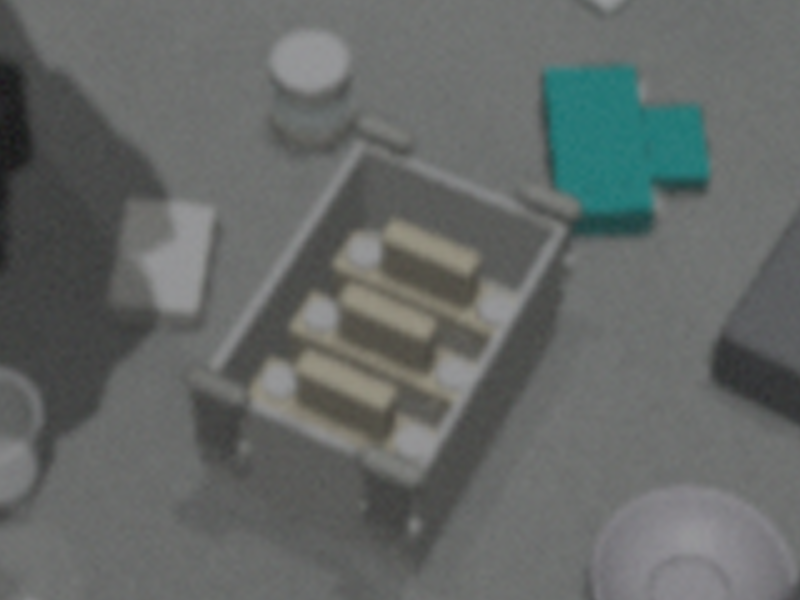

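The pack is home, in line with its two neighbours. Next, the cover.

```bash
python3 go.py 547 -289.2 100 0 -4.45; python3 go.py 547 -289.2 28 0 -4.45
```

```text
t 17.1 q [-23.1   1.6   7.9  96.1  -0.  -30.4] pos [ 482.8 -205.8  243.3] F [ 0.2  0.5 -0.9] T [ 0.01  0.06 -0.03] open 68.2
(array([143.6, -90.7,  52.8]), array([0.2052, 0.0025, 0.0013]))
t 17.1 q [-23.1   1.6   7.9  96.1  -0.  -30.4] pos [ 482.8 -205.8  243.3] F [ 0.2  0.5 -0.9] T [ 0.01  0.06 -0.03] open 68.2
(array([215.6, -90.5,  52.6]), array([0.2052, 0.0025, 0.0013]))
```

>>> apply_moves(rows=[[[20, -20, 12, 0.05, 0, 0, 0.9], [50, -45, 26, 0.1, 0, 0, 0.9], [80, -70, 40, 0.16, 0, 0, 0.9], [110, -91, 53, 0.205, 0.002, 0.001, 0.9], [140, -91, 53, 0.205, 0.002, 0.001, 0.9], [144, -91, 53, 0.205, 0.002, 0.001, 0.9], [144, -91, 53, 0.205, 0.002, 0.001, 0.9]]])

```text
time: 17.8
ee_pos: [0.547, -0.2888, 0.1001]
tcp_rot: [148.9, 90.0, 144.5]
wrist_force: [-0.8, -0.9, 0.5]
opening: 0.0772
```

```bash
python3 go.py 547 -289.2 28 0 -4.45;  python3 snap.py _c0 .547 -.28 .06
```

```text
t 17.8 q [-27.8  13.8   5.6  81.8   0.  -23.4] pos [ 547.  -288.8  100.1] F [-0.8 -0.9  0.5] T [-0.    0.02 -0.01] open 77.2
(array([72.1, -0.4,  0. ]), array([ 0.0009, -0.0003, -0.0002]))
scene 170 283
top 374 169
```

View pics/scene_c0.png

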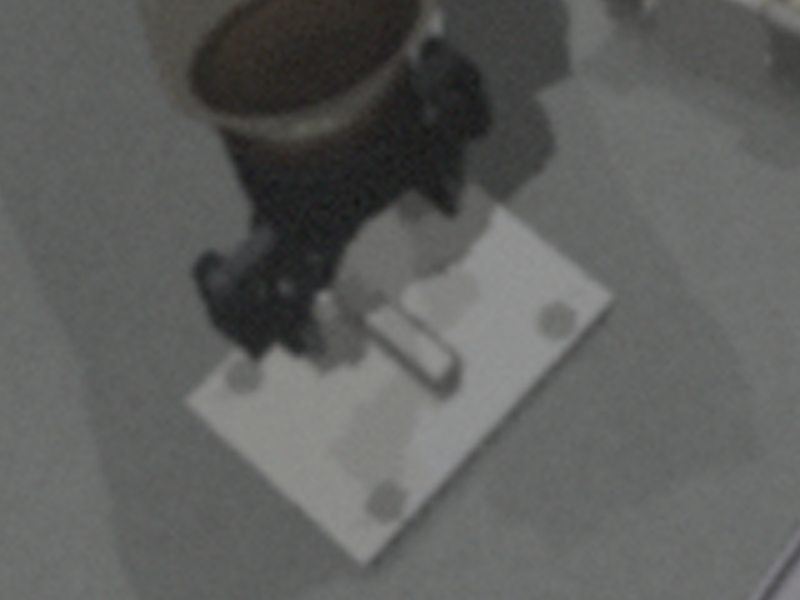

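The handle, at about (412,345), lies between the fingers. I'll descend and close.

>>> apply_moves(rows=[[[15, 0, 0, 0, 0, 0, 0.9], [30, 0, 0, 0, 0, 0, 0.8], [45, 0, 0, 0, 0, 0, 0.7], [60, 0, 0, 0, 0, 0, 0.6], [68, 0, 0, 0, 0, 0, 0.5], [71, 0, 0, 0, 0, 0, 0.4], [71, 0, 0, 0, 0, 0, 0.3], [71, 0, 0, 0, 0, 0, 0.2], [71, 0, 0, 0, 0, 0, 0.1], [71, 0, 0, 0, 0, 0, 0], [71, 0, 0, 0, 0, 0, 0], [71, 0, 0, 0, 0, 0, 0], [71, 0, 0, 0, 0, 0, 0]]], newtons=60)

```text
time: 19.2
ee_pos: [0.5486, -0.2897, 0.0319]
tcp_rot: [-24.5, 89.7, -28.9]
wrist_force: [0.4, -0.8, 6.2]
opening: 0.0132
```

>>> apply_moves(rows=[[[-5, 0, 0, 0, 0, 0, 0], [-15, 0, 0, 0, 0, 0, 0], [-30, 0, 0, 0, 0, 0, 0], [-50, 0, 0, 0, 0, 0, 0], [-70, 0, 0, 0, 0, 0, 0], [-95, 0, 0, 0, 0, 0, 0], [-120, 0, 0, 0, 0, 0, 0], [-140, 0, 0, 0, 0, 0, 0], [-155, 0, 0, 0, 0, 0, 0], [-165, 0, 0, 0, 0, 0, 0], [-170, 0, 0, 0, 0, 0, 0], [-170, 0, 0, 0, 0, 0, 0]]])

```text
time: 20.4
ee_pos: [0.548, -0.2894, 0.2025]
tcp_rot: [-24.5, 89.7, -28.9]
wrist_force: [-0.2, -0.8, -1.9]
opening: 0.0128
```

```bash
python3 go.py 567.1 -3.3 200 0 7.5;  python3 snap.py _c1 .547 -.28 .2
cat > f4.py <<'E'
from h import *
import sys
from workcell import get_obs
tag=sys.argv[1]; yaw0=float(sys.argv[2])
o=get_obs(); t=np.array(o["ee_pos"])*1000
W={}
for n in("top","scene"):
    try: W[n]=cloud(pickle.load(open(n+tag+".pkl","rb")))
    except Exception: pass
for n,w in W.items():
    x=np.array([t[0],t[1],t[2]-27,yaw0])
    for fa in(False,True):
        q=(w*1000-x[:3])@R.from_euler("xyz",[0,0,x[3]],degrees=True).as_matrix()
        m=(np.abs(q[...,0])<70)&(np.abs(q[...,1])<95)&(q[...,2]>10)&(q[...,2]<30)
        m&=~((np.abs(q[...,0])<18)&(np.abs(q[...,1])<35))
        if m.sum()<50: print(n,"no"); continue
        a=fit(w[m],coverb[:1],x,margin=8,freeang=fa); xx=a[0]
        print(n,fa,xx.round(2),a[1],round(a[2],2),"tcp-in-cover",(R.from_euler("z",-xx[3],degrees=True).apply(t-xx[:3])).round(1))
E
python3 f4.py _c1 -4.4
```

```text
t 20.4 q [-27.8  14.   17.   92.8  -0.  -23.4] pos [ 548.  -289.4  202.5] F [-0.2 -0.8 -1.9] T [ 0.   -0.05  0.02] open 12.8
(array([  1.8, 286.7,  -2.9]), array([-0.2077,  0.0047,  0.0027]))
scene 160 255
top 397 155
top False [ 546.85 -290.84  172.54   -4.31] 3109 0.97 tcp-in-cover [ 0.7  1.7 28.7]
top True [ 5.4687e+02 -2.9099e+02  1.7267e+02 -4.3600e+00 -9.0000e-02 -2.5000e-01] 3109 0.96 tcp-in-cover [ 0.7  1.8 28.5]
scene False [ 545.75 -288.03  171.76   -3.72] 2708 0.97 tcp-in-cover [ 2.  -1.1 29.4]
scene True [ 5.4568e+02 -2.8850e+02  1.7266e+02 -3.5000e+00  4.8000e-01 -5.1000e-01] 2707 0.98 tcp-in-cover [ 2.  -0.6 28.5]
```

View pics/scene_c1.png

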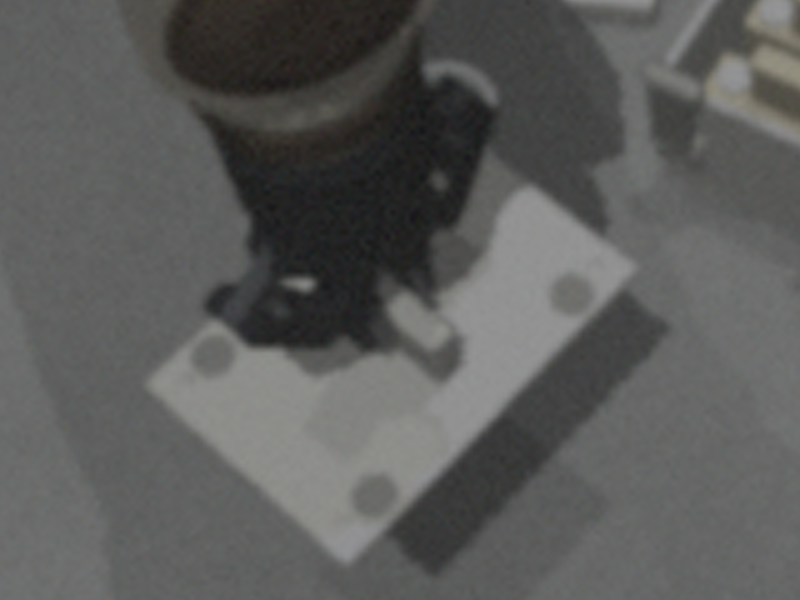

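```bash
python3 go.py 567.6 -2.6 190 0 7.45
```

```text
t 20.5 q [-27.8  14.   16.9  92.7  -0.  -23.4] pos [ 547.7 -289.2  201.2] F [-0.1  1.3 -2.7] T [-0.    0.01  0.  ] open 12.8
(array([ 10.7, 287.3,  -2.2]), array([-0.2068,  0.0032,  0.0019]))
```

>>> apply_moves(rows=[[[-5, 10, 0, -0.01, 0, 0, 0], [-5, 30, 0, -0.03, 0, 0, 0], [-5, 55, 0, -0.05, 0, 0, 0], [-5, 80, 0, -0.07, 0.001, 0, 0], [-5, 105, -1, -0.09, 0.001, 0, 0], [-5, 130, -1, -0.11, 0.002, 0, 0], [-5, 155, -1, -0.13, 0.002, 0, 0], [0, 180, -1, -0.15, 0.002, 0, 0], [0, 205, -2, -0.17, 0.002, 0, 0], [5, 230, -2, -0.185, 0.003, 0.001, 0], [8, 252, -2, -0.195, 0.003, 0.002, 0], [10, 270, -2, -0.203, 0.003, 0.002, 0], [10.7, 282, -2.2, -0.207, 0.003, 0.002, 0], [10.7, 287.3, -2.2, -0.207, 0.003, 0.002, 0], [10.7, 287.3, -2.2, -0.207, 0.003, 0.002, 0], [10.7, 287.3, -2.2, -0.207, 0.003, 0.002, 0]]])

```text
time: 22.1
ee_pos: [0.5676, -0.003, 0.1901]
tcp_rot: [-30.6, 90.0, -23.2]
wrist_force: [0.3, -0.1, -2.2]
opening: 0.013
```

```bash
python3 go.py 567.6 -2.6 166 0 7.45; python3 snap.py _c2 .567 -.0 .14;python3 f4.py _c2 7.45
```

```text
t 22.1 q [-0.3  6.7  7.4 90.7 -0.  -7.7] pos [567.6  -3.  190.1] F [ 0.3 -0.1 -2.2] T [ 0.   -0.03 -0.01] open 13.0
(array([24.1,  0.4,  0.1]), array([-0.0001,  0.0003,  0.0002]))
scene 249 183
top 239 151
top no
top no
scene False [564.53  -2.22 160.25   7.41] 2052 0.96 tcp-in-cover [ 2.9 -1.5 29.9]
scene True [ 5.6422e+02 -1.9300e+00  1.6121e+02  7.5200e+00  7.6000e-01  5.5000e-01] 2055 0.99 tcp-in-cover [ 3.1 -1.8 28.9]
```

View pics/scene_c2.png

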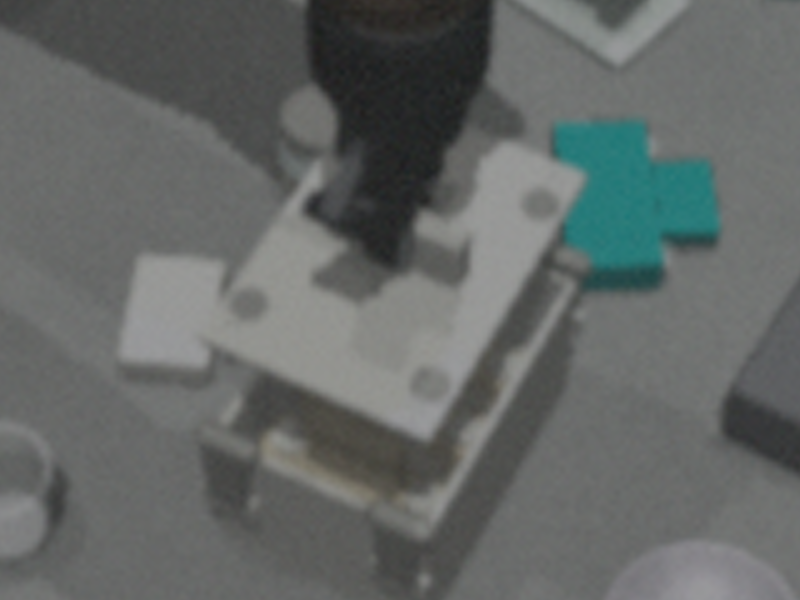

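View pics/top_c2.png

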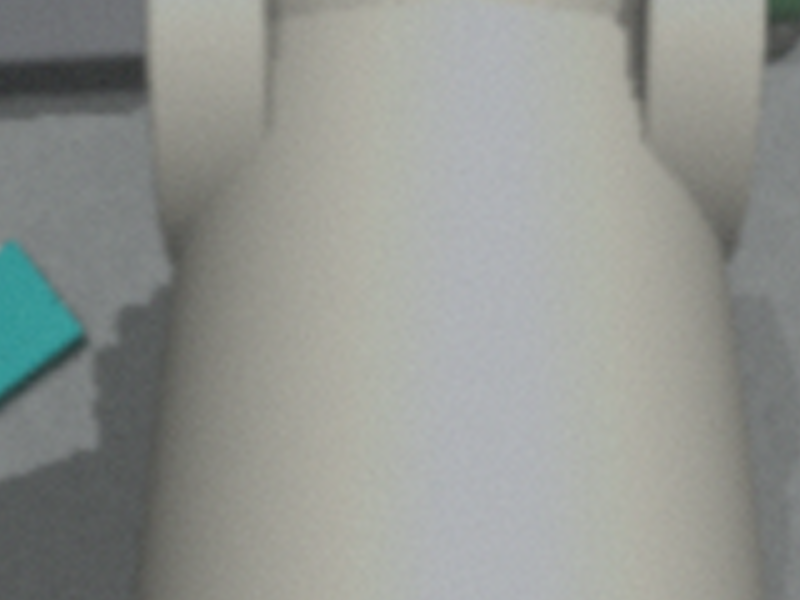

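>>> apply_moves(rows=[[[10, 0, 0.4, 0, 0, 0, 0], [22, 0, 0.8, 0, 0, 0, 0], [35, 0, 0.8, 0, 0, 0, 0], [46, 0, 0.8, 0, 0, 0, 0], [54, 0, 0.8, 0, 0, 0, 0], [59, 0, 0.8, 0, 0, 0, 0], [60, 0, 0.8, 0, 0, 0, 0], [60, 0, 0.8, 0, 0, 0, 0]]])

```text
time: 23.0
ee_pos: [0.5685, -0.0032, 0.1303]
tcp_rot: [-11.0, 90.0, -3.6]
wrist_force: [0.1, -0.5, -2.0]
opening: 0.0131
```

```bash
python3 go.py 568.3 -3 120 0 7.45; python3 snap.py _c3 .567 -.0 .12 scene;python3 f4.py _c3 7.45
python3 - <<'E'
from h import *
d=pickle.load(open("scene_c3.pkl","rb"))
im=cv2.resize(d["pixels"][:,:,::-1],None,fx=6,fy=6,interpolation=cv2.INTER_CUBIC)
def draw(boxes,x,col):
    M=R.from_euler("xyz",[0,0,x[3]],degrees=True).as_matrix()
    for c,h in boxes:
        V=np.array([[i,j,k] for i in(-1,1) for j in(-1,1) for k in(-1,1)])
        uv=(proj(d,((c+V*h)@M.T+x[:3])/1000)+.5)*6
        for i in range(8):
            for j in range(i):
                if np.abs(V[i]-V[j]).sum()==2: cv2.line(im,tuple(map(int,uv[i])),tuple(map(int,uv[j])),col,1,cv2.LINE_AA)
draw(caddyb()[:4],(565.5,-2.3,1.7,7.45),(0,0,255))
u,v=(proj(d,(.567,0,.12))[0]*6).astype(int); cv2.imwrite("pics/ov3.png",im[v-300:v+300,u-400:u+400])
E
```

```text
t 23.0 q [-0.3  6.6  0.7 84.  -0.  -7.7] pos [568.5  -3.2 130.3] F [ 0.1 -0.5 -2. ] T [-0.01 -0.02 -0.04] open 13.1
(array([10.3,  0.2, -0.1]), array([-0.0006,  0.0005,  0.0001]))
scene 248 188
scene False [566.    -2.81 100.91   8.11] 1914 0.98 tcp-in-cover [ 2.5 -0.7 29.7]
scene True [ 5.6578e+02 -2.4900e+00  1.0101e+02  7.8200e+00  3.0000e-01  3.0000e-01] 1915 0.96 tcp-in-cover [ 2.7 -1.1 29.6]
```

View pics/ov3.png

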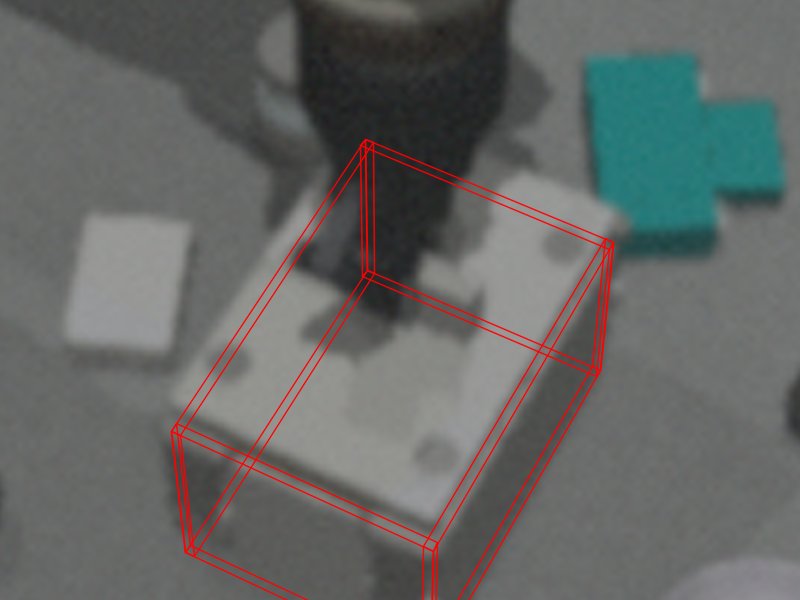

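>>> apply_moves(rows=[[[1.5, 0.2, 0, 0, 0, 0, 0], [3, 0.2, -0.2, 0, 0, 0, 0], [4.5, 0.2, -0.2, 0, 0, 0, 0], [6, 0.2, -0.2, 0, 0, 0, 0], [7, 0.2, -0.2, 0, 0, 0, 0], [7, 0.2, -0.2, 0, 0, 0, 0]]])

```text
time: 23.65
ee_pos: [0.5685, -0.003, 0.1239]
tcp_rot: [-9.5, 89.9, -2.1]
wrist_force: [-1.6, -0.5, 0.3]
opening: 0.0129
```

```bash
python3 go.py 568.3 -3 120 0 7.45
```

```text
t 23.65 q [-0.3  6.6 -0.  83.3 -0.  -7.7] pos [568.5  -3.  123.9] F [-1.6 -0.5  0.3] T [0.03 0.15 0.1 ] open 12.9
(array([ 3.9,  0. , -0.2]), array([-0.0007,  0.0015,  0.0002]))
```

>>> apply_moves(rows=[[[1, 0, 0, 0, 0, 0, 0], [2, 0, 0, 0, 0, 0, 0], [2, 0, 0, 0, 0, 0, 0]]])

```text
time: 23.95
ee_pos: [0.5688, -0.003, 0.1236]
tcp_rot: [-7.4, 89.8, 0.0]
wrist_force: [-3.9, 0.5, 11.3]
opening: 0.0132
```

```bash
python3 go.py 568.3 -3 120 0 7.45;python3 snap.py _c4 .567 -.0 .12 scene;python3 f4.py _c4 7.45
```

```text
t 23.95 q [-0.3  6.5 -0.1 83.1  0.  -7.7] pos [568.8  -3.  123.6] F [-3.9  0.5 11.3] T [0.04 0.75 0.03] open 13.2
(array([ 3.6,  0.1, -0.5]), array([-0.0006,  0.0035,  0.0005]))
scene 248 188
scene False [567.26  -7.48  93.6    8.43] 1978 1.09 tcp-in-cover [ 2.2  4.2 30. ]
scene True [ 5.6689e+02 -7.5200e+00  9.3830e+01  8.4300e+00  3.7000e-01  8.0000e-01] 1985 1.07 tcp-in-cover [ 2.5  4.2 29.8]
```

View pics/scene_c4.png

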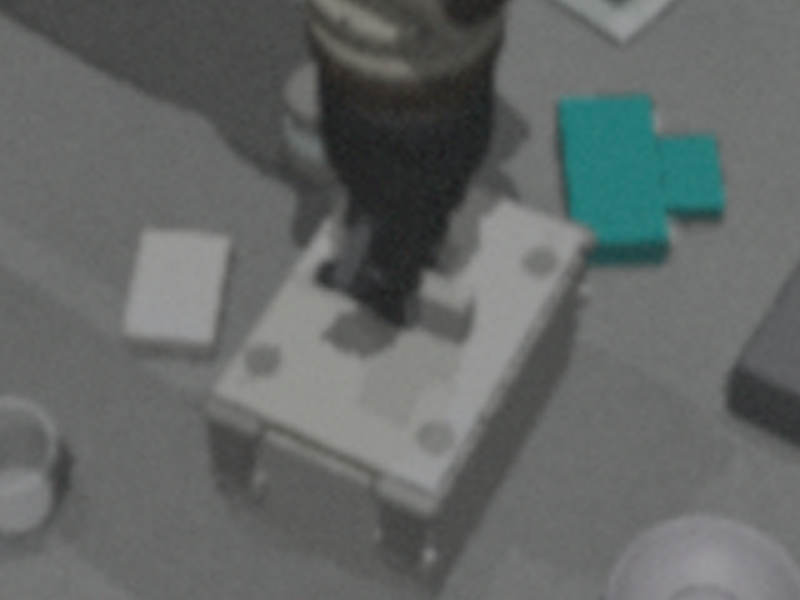

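The plate is resting on the noses (underside about 15 mm above the rim) with the pins in the mouth. I'll ease off, release and lift.

>>> apply_moves(rows=[[[-1, 0, 0, 0, 0, 0, 0], [-1, 0, 0, 0, 0, 0, 0.15], [-1, 0, 0, 0, 0, 0, 0.3], [-1, 0, 0, 0, 0, 0, 0.4], [-1, 0, 0, 0, 0, 0, 0.4], [-10, 0, 0, 0, 0, 0, 0.4], [-30, 0, 0, 0, 0, 0, 0.4], [-55, 0, 0, 0, 0, 0, 0.4], [-65, 0, 0, 0, 0, 0, 0.2], [-65, 0, 0, 0, 0, 0, 0], [-65, 0, 0, 0, 0, 0, 0]]])

```text
time: 25.1
ee_pos: [0.5685, -0.003, 0.188]
tcp_rot: [-7.1, 89.8, 0.3]
wrist_force: [0.2, -0.1, -0.7]
opening: 0.0
```

```bash
python3 snap.py _c5 .567 -.0 .12 scene
python3 - <<'E'
from h import *
w=cloud(pickle.load(open("scene_c5.pkl","rb")))
x=np.array([565.5,-2.5,93.7,7.45])
for k in range(3):
    q=(w*1000-x[:3])@R.from_euler("xyz",[0,0,x[3]],degrees=True).as_matrix()
    m=(np.abs(q[...,0])<65)&(np.abs(q[...,1])<90)&(q[...,2]>15)&(q[...,2]<30)
    m&=~((np.abs(np.abs(q[...,0])-46)<16)&(np.abs(q[...,1])>77))
    a=fit(w[m],coverb[:1],x,margin=6,freeang=True); x=a[0][:4]; print(a[0].round(2),a[1:])
c=x[:2]; th=np.radians(7.45)
for k,(i,j) in enumerate(((46,56),(46,-56),(-46,56),(-46,-56))):
    print(k,(567.2+i*np.cos(th)-j*np.sin(th)).round(1),(-2.8+i*np.sin(th)+j*np.cos(th)).round(1))
E
python3 go.py 605.5 58.7 190 0 7.45
```

```text
scene 248 188
[ 5.6605e+02 -2.5600e+00  9.4480e+01  7.6900e+00  4.7000e-01  2.2000e-01] (2182, np.float64(0.9862073172232773))
[ 5.6612e+02 -2.7800e+00  9.4560e+01  7.8400e+00  3.6000e-01  5.0000e-02] (2184, np.float64(1.015743932905817))
[ 5.6614e+02 -2.7700e+00  9.4560e+01  7.7100e+00  3.6000e-01  5.0000e-02] (2187, np.float64(1.0134333589911009))
0 605.6 58.7
1 620.1 -52.4
2 514.3 46.8
3 528.8 -64.3
t 25.15 q [-0.3  6.7  7.  90.3 -0.  -7.7] pos [568.2  -3.  187.4] F [ 0.1  0.2 -0.1] T [-0.02  0.03 -0.01] open 0.1
(array([-2.5, 56.4, 44.9]), array([-0.0007,  0.002 ,  0.0003]))
```

View pics/scene_c5.png

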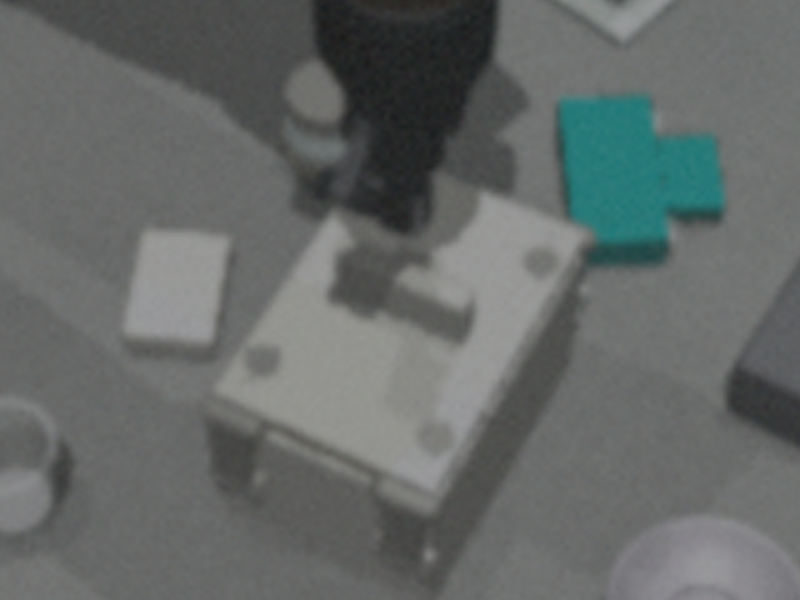

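The cover is level on the noses, with the discs at (262,360), (435,435) and (541,262). I'll press corner0 with the fingers shut.

>>> apply_moves(rows=[[[0, 20, 15, 0, 0, 0, 0], [0, 40, 32, 0, 0.002, 0, 0], [10, 56.4, 45, 0, 0.002, 0, 0], [35, 56.4, 45, 0, 0.002, 0, 0], [55, 56.4, 45, 0, 0.002, 0, 0], [65, 56.4, 45, 0, 0.002, 0, 0], [70, 56.4, 45, 0, 0.002, 0, 0], [72, 56.4, 45, 0, 0.002, 0, 0], [74, 56.4, 45, 0, 0.002, 0, 0], [76, 56.4, 45, 0, 0.002, 0, 0], [78, 56.4, 45, 0, 0.002, 0, 0]]])

```text
time: 26.25
ee_pos: [0.607, 0.058, 0.1118]
tcp_rot: [-23.0, 89.7, -15.6]
wrist_force: [-0.4, -3.2, 3.6]
opening: -0.0003
```

```bash
python3 go.py 605.6 58.7 99 0 7.45; python3 snap.py _k0 .567 0 .12 scene
```

```text
t 26.25 q [ 5.5 12.2  5.  82.5 -0.1 -1.9] pos [607.   58.  111.8] F [-0.4 -3.2  3.6] T [-0.59 -0.1   0.01] open -0.3
(array([12.8,  0.9, -1.4]), array([-0.0014,  0.0041,  0.0017]))
scene 248 188
```

View pics/scene_k0.png

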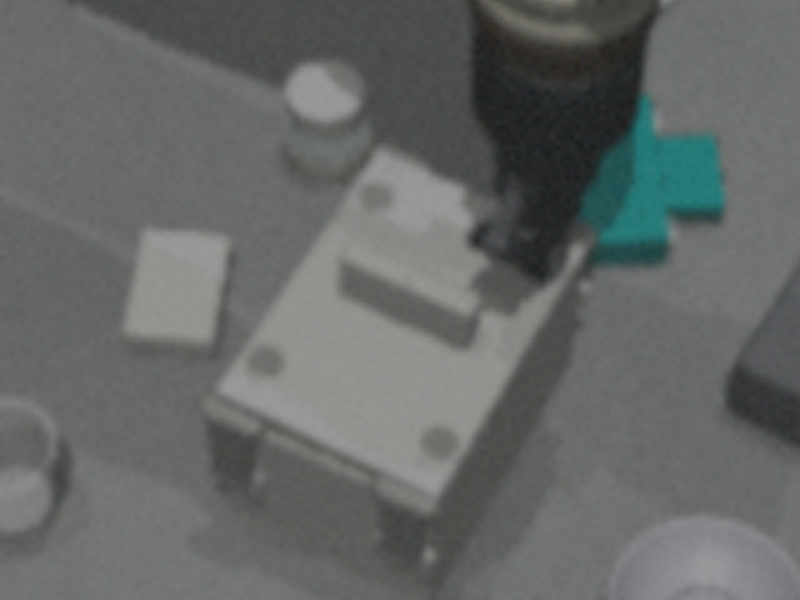

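>>> apply_moves(rows=[[[2, 0.5, -1, 0, 0, 0, 0], [4, 0.5, -1, 0, 0, 0, 0], [6, 0.5, -1, 0, 0, 0, 0], [8, 0.5, -1, 0, 0, 0, 0], [10, 0.5, -1, 0, 0, 0, 0], [12, 0.5, -1, 0, 0, 0, 0], [13, 0.5, -1, 0, 0, 0, 0]]])

```text
time: 27.0
ee_pos: [0.6068, 0.0596, 0.1028]
tcp_rot: [1.0, 89.5, 8.4]
wrist_force: [-9.7, 2.3, 35.3]
opening: -0.0001
```

```bash
python3 go.py 605.6 58.7 99 0 7.45; python3 snap.py _k1 .567 0 .12 scene
```

```text
t 27.0 q [ 5.6 12.   3.7 81.2  0.  -1.8] pos [606.8  59.6 102.8] F [-9.7  2.3 35.3] T [ 0.31  1.96 -0.  ] open -0.1
(array([ 3.7, -0.7, -1.4]), array([-0.0006,  0.0091, -0.0002]))
scene 248 188
```

View pics/scene_k1.png

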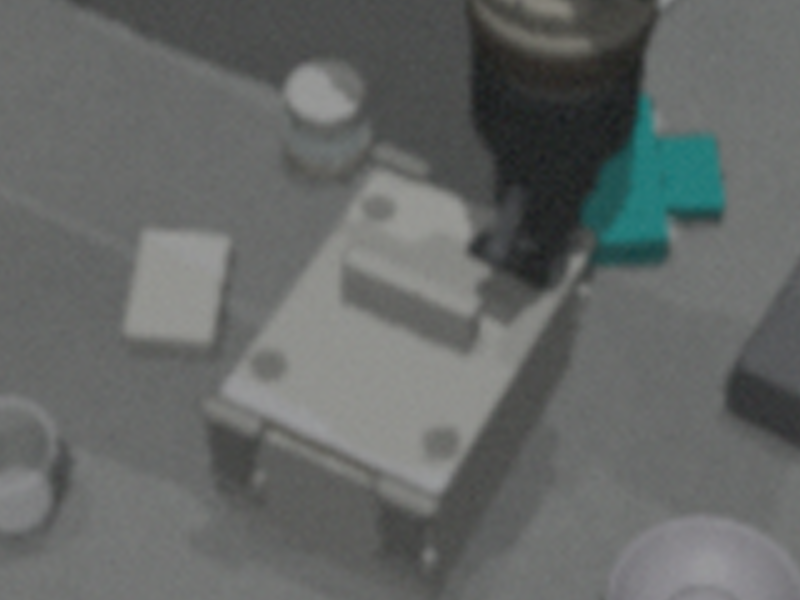

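Corner0 is seated (35 N), and clip2 at (400,160) now shows above the plate, so its neighbour went down too. I'll lift over the handle to corner1.

```bash
python3 go.py 620.1 -52.4 155 0 7.45
```

```text
t 27.05 q [ 5.6 12.   3.7 81.2  0.  -1.8] pos [606.8  59.6 102.8] F [-7.1  2.4 30.5] T [ 0.44  1.56 -0.01] open -0.4
(array([ -52.2, -112.7,   -0.8]), array([-0.0006,  0.0091, -0.0001]))
```

>>> apply_moves(rows=[[[-5, 0, 0, 0, 0, 0, 0], [-25, 0, -1, 0, 0.005, 0, 0], [-50, 0, -1, 0, 0.009, 0, 0], [-56, -20, -1, 0, 0.009, 0, 0], [-56, -50, -1, 0, 0.009, 0, 0], [-56, -85, -1, 0, 0.009, 0, 0], [-52, -105, -1, 0, 0.009, 0, 0], [-52, -113, -1, 0, 0.009, 0, 0], [-52, -113, -1, 0, 0.009, 0, 0]]])

```text
time: 27.95
ee_pos: [0.6196, -0.0531, 0.1541]
tcp_rot: [146.3, 89.9, 153.7]
wrist_force: [0.1, 0.0, 0.8]
opening: 0.0002
```

```bash
python3 go.py 620.1 -52.4 99 0 7.45; python3 snap.py _k2 .567 0 .12
cat > corners.py <<'E'
from h import *
import sys
th=7.45
for n in ("scene","top"):
    try: w=cloud(pickle.load(open(n+sys.argv[1]+".pkl","rb")))*1000
    except Exception: continue
    cx,cy,cz=(565.5,-2.3,1.7) if n=="scene" else (567.1,-3.2,.2)
    q=(w-[cx,cy,cz])@R.from_euler("z",th,degrees=True).as_matrix()
    for k,(i,j) in enumerate(((46,56),(46,-56),(-46,56),(-46,-56))):
        m=(np.hypot(q[...,0]-i,q[...,1]-j)<10)&(q[...,2]>85)
        print(n,k,m.sum(), (np.median(q[m][:,2])-97).round(1) if m.sum()>8 else None)
E
python3 corners.py _k2
```

```text
t 27.95 q [ -4.9  14.1  11.9  87.9   0.  -12.3] pos [619.6 -53.1 154.1] F [0.1 0.  0.8] T [ 0.03 -0.02 -0.01] open 0.2
(array([55.1,  0.6,  0.6]), array([-0.0018, -0.0012, -0.0008]))
scene 248 188
top 239 153
scene 0 40 5.6
scene 1 146 532.7
scene 2 0 None
scene 3 172 524.2
top 0 79 6.3
top 1 334 534.7
top 2 83 6.1
top 3 329 527.4
```

View pics/scene_k2.png

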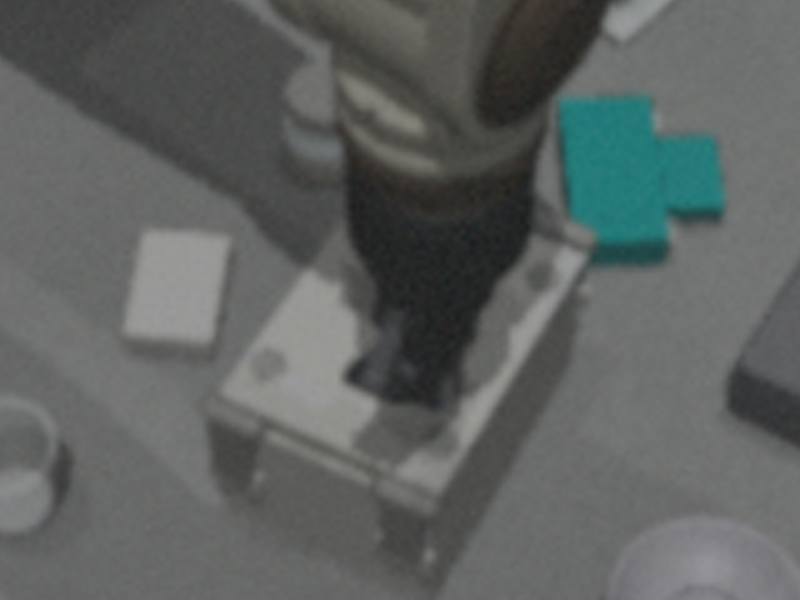

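Corners 0 and 2 are down. Now corner1.

>>> apply_moves(rows=[[[15, 0.6, 0.6, 0, 0, 0, 0], [28, 0.6, 0.6, 0, 0, 0, 0], [35, 0.6, 0.6, 0, 0, 0, 0], [38, 0.6, 0.6, 0, 0, 0, 0], [40, 0.6, 0.6, 0, 0, 0, 0], [42, 0.6, 0.6, 0, 0, 0, 0], [44, 0.6, 0.6, 0, 0, 0, 0], [46, 0.6, 0.6, 0, 0, 0, 0], [48, 0.6, 0.6, 0, 0, 0, 0], [50, 0.6, 0.6, 0, 0, 0, 0], [52, 0.6, 0.6, 0, 0, 0, 0], [54, 0.6, 0.6, 0, 0, 0, 0]]])

```text
time: 29.25
ee_pos: [0.6205, -0.0512, 0.101]
tcp_rot: [44.4, 90.0, 51.8]
wrist_force: [-7.4, 1.0, 23.7]
opening: -0.0002
```

```bash
python3 go.py 620.1 -52.4 99 0 7.45; python3 snap.py _k3 .567 0 .12
```

```text
t 29.25 q [ -4.7  14.3   6.3  81.9   0.  -12.2] pos [620.5 -51.2 101. ] F [-7.4  1.  23.7] T [0.09 1.58 0.01] open -0.2
(array([ 2. , -1.1, -0.6]), array([-0.0003,  0.0005, -0.0005]))
scene 248 188
top 239 153
```

View pics/scene_k3.png

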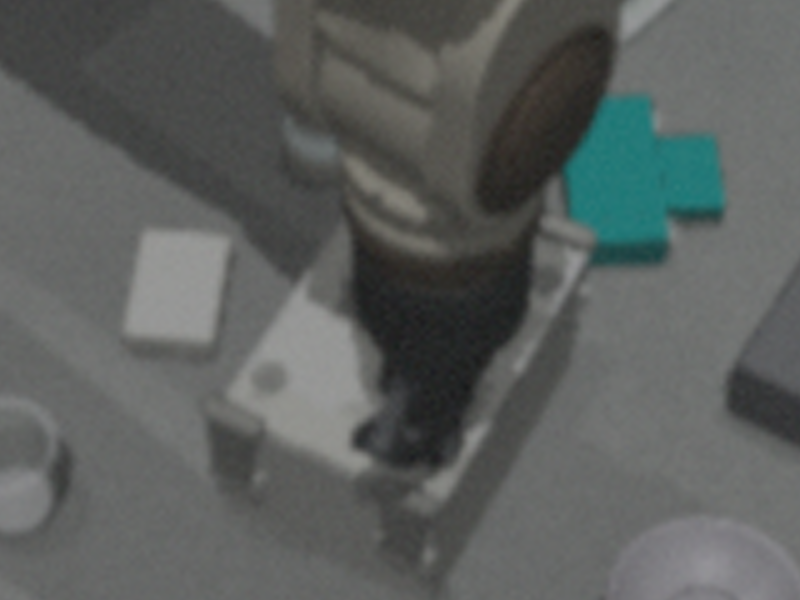

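TCP is at 101.0 with 24 N, so corner1 is seated. Clip3 at (238,412) also shows above the plate. I'll lift and look clear of the cover.

>>> apply_moves(rows=[[[-5, 0, 0, 0, 0, 0, 0], [-25, 0, 0, 0, 0, 0, 0], [-55, 0, 0, 0, 0, 0, 0], [-90, 0, -30, 0, 0, 0, 0], [-110, -20, -70, 0, 0, 0, 0], [-110, -60, -110, 0, 0, 0, 0], [-110, -100, -150, 0, 0, 0, 0], [-110, -150, -170, 0, 0, 0, 0], [-110, -190, -190, 0, 0, 0, 0], [-110, -200, -200, 0, 0, 0, 0], [-110, -200, -200, 0, 0, 0, 0]]])

```text
time: 30.45
ee_pos: [0.4464, -0.2781, 0.2108]
tcp_rot: [130.3, 90.0, 137.5]
wrist_force: [-0.2, 0.9, -0.6]
opening: -0.0001
```

```bash
python3 go.py 528.8 -64.3 150 0 7.45; python3 snap.py _k4 .567 0 .12; python3 corners.py _k4
python3 - <<'E'
from h import *
for n in("scene","top"):
    w=cloud(pickle.load(open(n+"_k4.pkl","rb")))
    x=np.array([566,-2.7,81,7.45])
    q=(w*1000-x[:3])@R.from_euler("xyz",[0,0,x[3]],degrees=True).as_matrix()
    m=(np.abs(q[...,0])<65)&(np.abs(q[...,1])<90)&(q[...,2]>15)&(q[...,2]<70)
    m&=~((np.abs(np.abs(q[...,0])-46)<16)&(np.abs(q[...,1])>73))
    a=fit(w[m],coverb+[bx(-58,58,-82,82,-77,20)],x,margin=6,freeang=True); print(n,a[0].round(2),a[1:])
E
```

```text
t 30.45 q [-31.9   1.3   4.   92.7   0.  -39.1] pos [ 446.4 -278.1  210.8] F [-0.2  0.9 -0.6] T [ 0.03 -0.01 -0.01] open -0.1
(array([ 60.9, 201.8, 108.6]), array([-0.0044, -0.0002, -0.0002]))
scene 248 188
top 239 153
scene 0 42 2.9
scene 1 51 3.7
scene 2 37 3.6
scene 3 47 3.2
top 0 79 3.7
top 1 76 4.1
top 2 84 3.8
top 3 86 4.2
scene [ 5.6732e+02 -7.4000e-01  7.9410e+01  7.2700e+00  2.6000e-01 -2.2000e-01] (2623, np.float64(0.9798538591391655))
top [ 5.6918e+02 -2.1100e+00  7.8650e+01  7.3400e+00 -1.0100e+00 -2.9000e-01] (4601, np.float64(1.006216747519467))
```

View pics/scene_k4.png

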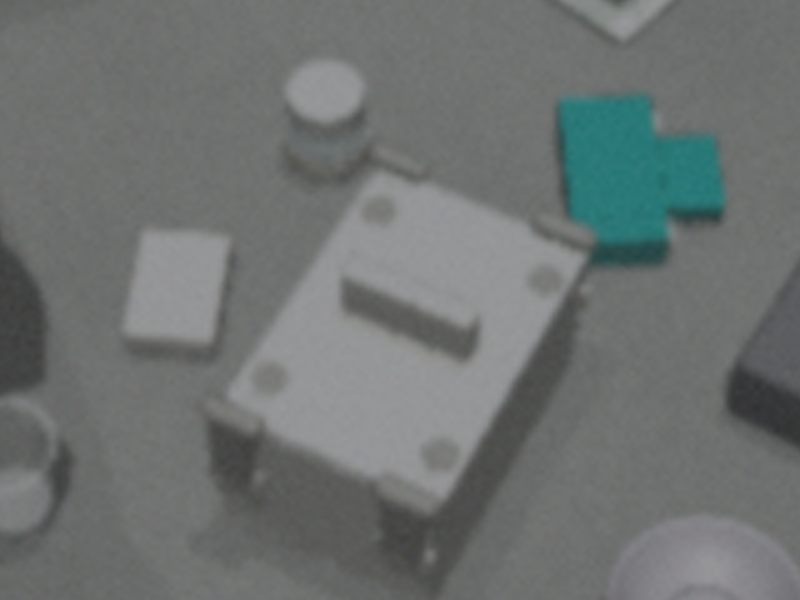

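View pics/top_k4.png

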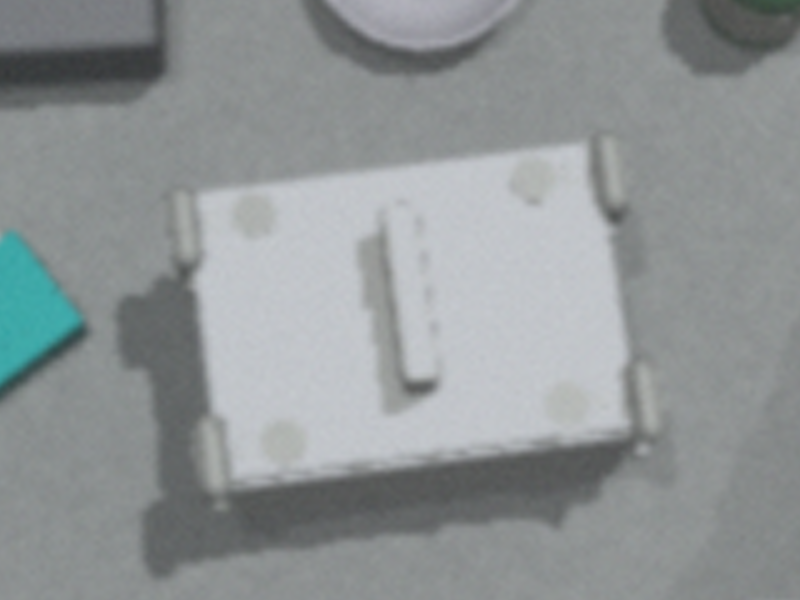

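All four corner discs measure 3–4 mm above the rim in both cameras, and all four noses lie over the plate's edge. The arm is clear, so I hand in.

```bash
python3 -c "
from workcell import bot
print(bot.job_done())"
```

```text
the job is handed in; nothing more can be done
None
```

The job is handed in at about 30.5 s of the 72 s allowed. By my last checks the pack is home in the free lane and the cover is clipped flush on the caddy.

**Pack:** I gripped the fin along the cradle's 25° tilt and lifted it square out of the chute. I turned it upright and lowered it into the free lane (+y side) until it met the floor with about 12 N. I eased off, let go and withdrew. Depth fits put it at the lane centre within about 2 mm, down and upright, in line with the two fixed packs.

**Cover:** I set it level on the clip noses with its pins in the mouth, then let go. Pressing corner 0 (35 N) also brought corner 2 down, and pressing corner 1 (24 N) also brought corner 3 down. I did not press corners 2 and 3 separately. With the arm clear, the four corners measured 2.9–4.2 mm above the rim in both cameras (4 mm is home). All four clip noses lie over the plate's edge.

**Disagreements and gaps:**
- **Cameras:** the two cameras differ by 1–2 mm in horizontal position. The cover fit sits about 2 mm off the caddy centre, well inside the 7 mm limit.
- **Top-camera fit:** its six-parameter fit of the closed cover showed about 1° of pitch. The corner heights do not support that.
- **Pack under the cover:** it can no longer be seen with the cover on, so its last direct check was before the cover went on.
- **Bystanders:** none in the last views looked moved, but I did not measure their positions.
- **Arm:** early on, joint 6 ran up to its 180° limit. I backed off and used the half-turn equivalent grasp.

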